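# Put away the ski-tuning kit

### The arm

A 6-joint arm with a two-finger parallel gripper is mounted at the origin on the work surface. World frame = base frame: x ahead of the robot, y to its left, z up, the work surface at z = 0. Lengths are in mm, angles in degrees, forces in N, time in s.
With the tool pointing down it reaches from about 350 to 725 mm from the base axis. Payload 4.3 kg.
Tool frame: the origin (TCP) lies between the finger pads; the fingertips stand 14 mm ahead of it and the grasp point (between the pads) lies 5 mm behind it; x points along the fingers, y is the direction in which the jaws open and shut, and the axes are right-handed (so a half turn about x gives the same grasp; the last joint's range is limited). The gripper opens to 85 mm and grips with 20 to 120 N. Pads are 22 mm wide; open, the fingers measure 114 mm over their backs; the gripper's body (76 mm by 85 mm) begins 54 mm behind the grasp point. The pads swing forward as they close: fully open they stand 13 mm farther back than shut.
Start: joints at [-74.444, 21.618, 4.641, 73.018, 0, 83.68], TCP at [214.253, -533.63, 245.329] pointing down, gripper open.
Joint ranges: [-156.06, 156.06], [-48.1, 94.91], [-58.44, 69.94], [-101.28, 121.22], [-78.64, 73.56], [-180, 180]. Speed limits (degrees/s): [147.25, 147.25, 180, 180, 180, 180].

### API

Orientations are given as a 3x3 rotation matrix whose columns are the frame's x, y, z axes.
In Python, from rig import arm gives the robot as it stands.
- The arm moves only by the tool send_rows, never from a script. Its argument "rows" is a list of rows, each a list of 3 entries, a list of its own where there are three numbers: the opening, from 0 (shut) to 1 (fully open), then the shift along the tool's x, y, z in cm, then the turn about the tool's x in rad. In form: [[claw, [x, y, z], spin], ...]. A call has 1 to 12 rows; each row shifts and turns the commanded pose from where the row before left it, along the tool's axes as they then stand; what a row does not reach is not made up. A row lasts 1/12 s, in which the tool goes at most 41.7 mm and 7.16 degrees, less where a joint would pass 70% of its speed; a pose out of reach is approached as far as the arm can. A call with a gripper value outside its range is refused whole. The fingers move at their own pace and stop on an object; "squeeze" is the grip in N (left out, the last holds). Time passes only in rows, so rows that do not move let the fingers close. It gives the time, the measured TCP pose, the force and the opening at its end, in the units of the state.
- arm.get_obs(): the state, without advancing time (a new reading comes with each control period).
- arm.camera(name): name is "side" or "top"; returns the picture (384x512x3 uint8, blue, green, red); there is no depth.
- arm.camera_model(name): a dict with "fx", "fy", "cx", "cy" (pixels), "cam_to_world" (4x4, takes a point from camera to world coordinates). Camera axes: x right, y up, looking along -z (the intrinsics and any distortion apply to the point x, -y, -z); pixel columns grow to the right and rows downward; lengths in mm; the calibration is good to about 2 mm. A picture is of the moment at which its call begins. camera_model takes no time and is no camera call.
- arm.job_done(): hands the job in, once; it reports no verdict.
The state is a dict: "time_s": time; "qpos": joint angles; "joint_vel": joint speeds; "tau": joint torques, N m; "tool_pos": TCP position; "eef_rot": TCP orientation; "wrist_force": force on the tool from outside, world axes, zero at the start; "torque": the same for the moment, N m; "opening": opening from 0.0 (shut) to 1.0 (fully open).
Only numpy, scipy, OpenCV 4.12 (cv2) and the standard library are available. Lean on these libraries where they do the work, as an engineer would, in place of code of your own. Each camera call takes 0.05 s, during which the arm holds its last target.

### The job

The ski-tuning kit has been left in one pile on its brush. Take the pile apart and put everything away upright: the round tin flat inside the round steel dish, the wax bar and the cork block end to end in the long grey tray so that both lie flat on its floor, and the brush, bristles down, centred between the two rails of the wooden cradle and in line with them. Never tip anything over, and leave the can, the mug and the screwdriver where they are.

Things in the scene. Friction and masses are not known exactly. Their poses are not given: they have to be found in the camera images.
- tin: Round flat aluminium tin with a lid, diameter 46, height 28, about 0.12 kg; starts on top of the pile. Origin: centre of its underside, z up. Sizes in mm.
- wax: Cream-coloured wax bar with three cross grooves, 70 long (its x), 40 wide (its y), 30 high, about 0.1 kg; starts second from the top, under the tin. Origin: centre of its underside, z up. Sizes in mm.
- cork: Plain block of speckled brown cork, 90 long (x), 50 wide (y), 36 high, about 0.08 kg; starts third from the top, under the wax bar and on the brush. Origin: centre of its underside, z up. Sizes in mm.
- brush: Brush with a dark wooden back and brass bristles underneath, rounded ends, 140 long (x), 56 wide (y), 36 high, about 0.2 kg; the wooden back, where it is to be gripped, fills heights 14 to 36, the bristles (rigid here, 44 wide) 0 to 14. It is at the bottom of the pile, bristles down on the bench. Origin: centre of its underside, z up. Sizes in mm.
- tray: Long open grey plastic tray with a black floor, fixed to the bench. Outside 190 (x) by 74 (y), walls 5 thick and 16 high; inside 180 by 64 with the floor 4 above the bench. Wax bar and cork lie in it lengthways one behind the other, either at either end, with 20 of length to spare in all. Origin: centre of its underside on the bench, x along it. Sizes in mm.
- cradle: Wooden cradle fixed to the bench: pale base board 150 (x) by 100 (y), 6 thick, with two dark rails 12 wide along its long edges, rising to 14 above the bench, 76 clear between them, open at both ends. Origin: centre of its underside on the bench, x along the rails. Sizes in mm.
- dish: Shallow round steel dish fixed to the bench, outside diameter 76, inside diameter 68, rim 14 above the bench, inner floor 4 above the bench. Origin: centre of its underside on the bench. Sizes in mm.
- can: Bystander: upright metal can, diameter 64, 100 high. Origin: centre of its underside. Sizes in mm.
- mug: Bystander: white mug, rim diameter 80, 90 high. Origin: centre of its underside. Sizes in mm.
- screwdriver: Bystander: screwdriver lying on the bench beyond the work. Its x axis runs from handle to blade; origin on the bench below it. Sizes in mm.
Things that resemble listed ones, but are neither listed nor needed, are in the scene too. Leave any green look-alike of the wax alone.

How it is judged:
By the outcome, as a careful person would: the job done as asked, in the order asked, and still so for the second after the job is handed in, with the robot touching nothing.
It also fails if it takes over 122 s, if anything falls off the work surface, if the arm or the gripper's body presses on something with over 40 N, if the wrist force passes 120 N, or if a joint passes its speed limit or range.

## Working session

There is one attempt and no reset: what is moved stays moved. The work goes in short steps, Python scripts to look and compute and a tool call to move; the robot and the scene stay as the last step left them, time stands still between calls to the robot, and variables do not carry over. Pictures are saved under pics/ and viewed, and the job is handed in when it is done.

Besides the shell and the picture viewer there is one more tool, called by a JSON object that holds its "method" and its "body", one argument or row to a line. send_rows: Moves the arm, as the interface text tells. Its arguments: {"type":"object","properties":{"rows":{"type":"array","items":{"type":"array"}},"squeeze":{"type":"number"}},"required":["rows"]}

```bash
ls; mkdir -p pics
python3 - <<'E'
from rig import arm
import cv2
for n in("side","top"):
    im=arm.camera(n); cv2.imwrite(f"pics/{n}0.png",im)
    m=arm.camera_model(n); print(n,m)
o=arm.get_obs(); print({k:o[k] for k in("time_s","tool_pos","eef_rot","opening","wrist_force")})
E
```

```text
pics
side {'fx': 480.3556109925747, 'fy': 480.3556109925747, 'cx': 252.24947408042587, 'cy': 194.8028328147993, 'cam_to_world': array([[-9.92599043e-01,  7.15382669e-02, -9.81295905e-02,
         4.06959876e+02],
       [-1.21405847e-01, -6.03116877e-01,  7.88359470e-01,
         9.47294446e+02],
       [-2.78574201e-03,  7.94438361e-01,  6.07338399e-01,
         8.43062969e+02],
       [ 0.00000000e+00,  0.00000000e+00,  0.00000000e+00,
         1.00000000e+00]])}
top {'fx': 480.04667439147056, 'fy': 480.04667439147056, 'cx': 248.97764960399866, 'cy': 187.03834894188986, 'cam_to_world': array([[-8.42487566e-03,  9.87540188e-01, -1.57141335e-01,
         3.39200154e+02],
       [-9.99959500e-01, -8.81762346e-03, -1.80234612e-03,
        -4.73099406e+01],
       [-3.16550235e-03,  1.57119786e-01,  9.87574479e-01,
         1.28555065e+03],
       [ 0.00000000e+00,  0.00000000e+00,  0.00000000e+00,
         1.00000000e+00]])}
{'time_s': 0.1, 'tool_pos': array([ 214.09536297, -533.0604263 ,  244.46116056]), 'eef_rot': array([[-5.10313720e-04,  3.72639657e-01, -9.27975983e-01],
       [ 1.73909768e-03, -9.27974370e-01, -3.72639965e-01],
       [-9.99998358e-01, -1.80400417e-03, -1.74498711e-04]]), 'opening': 0.9998138877213754, 'wrist_force': array([-1.37776925,  0.75229166,  0.2769203 ])}
```

View pics/side0.png

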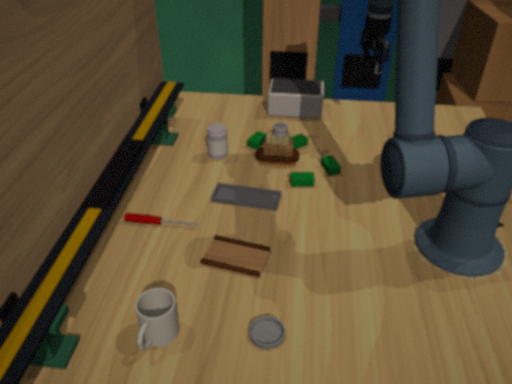

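View pics/top0.png

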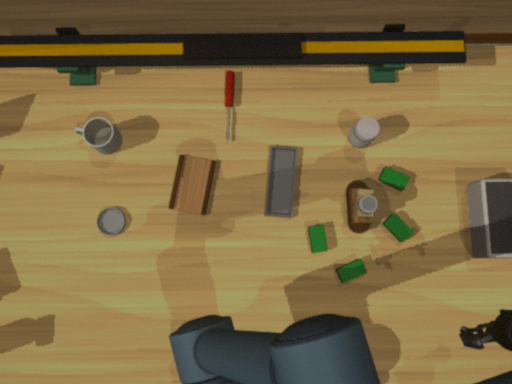

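The top view shows the dish at (112,221), cradle at (193,185), tray at (281,181) and pile at (362,205), with green blocks around the pile. The side view shows the dish at (267,331), cradle (237,255), tray (246,196) and pile (278,145). I'll zoom in next.

```bash
cat > h.py <<'E'
import numpy as np, cv2
from rig import arm
M={n:arm.camera_model(n) for n in("side","top")}
def ray(n,u,v):
    m=M[n];T=m["cam_to_world"]
    d=T[:3,:3]@np.array([(u-m["cx"])/m["fx"],-(v-m["cy"])/m["fy"],-1.]);return T[:3,3],d/np.linalg.norm(d)
def onz(n,u,v,z):
    o,d=ray(n,u,v);return o+d*(z-o[2])/d[2]
def tri(ps,pt):
    (o1,d1),(o2,d2)=ray("side",*ps),ray("top",*pt)
    s=np.linalg.lstsq(np.c_[d1,-d2],o2-o1,rcond=None)[0]
    a,b=o1+d1*s[0],o2+d2*s[1];return (a+b)/2,np.linalg.norm(a-b)
def proj(n,p):
    m=M[n];T=m["cam_to_world"];c=T[:3,:3].T@(np.asarray(p,float)-T[:3,3])
    return np.array([m["fx"]*c[0]/-c[2]+m["cx"],-m["fy"]*c[1]/-c[2]+m["cy"]])
def crop(im,x0,y0,x1,y1,s,fn):
    cv2.imwrite(fn,cv2.resize(im[y0:y1,x0:x1],None,fx=s,fy=s,interpolation=cv2.INTER_CUBIC))
E
python3 - <<'E'
from h import *
s=cv2.imread("pics/side0.png");t=cv2.imread("pics/top0.png")
crop(s,235,115,350,195,6,"pics/sp.png");crop(t,300,155,420,290,4,"pics/tp.png")
crop(t,90,135,310,240,3,"pics/tt.png");crop(s,190,170,300,360,3,"pics/st.png")
E
```

```text
(no output)
```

View pics/sp.png

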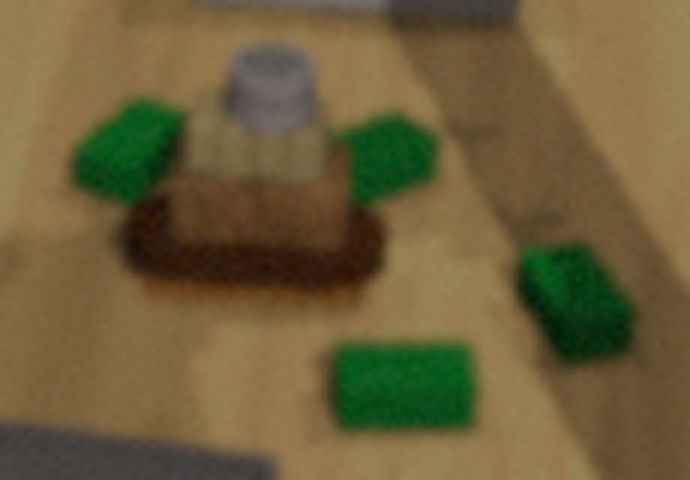

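View pics/tp.png

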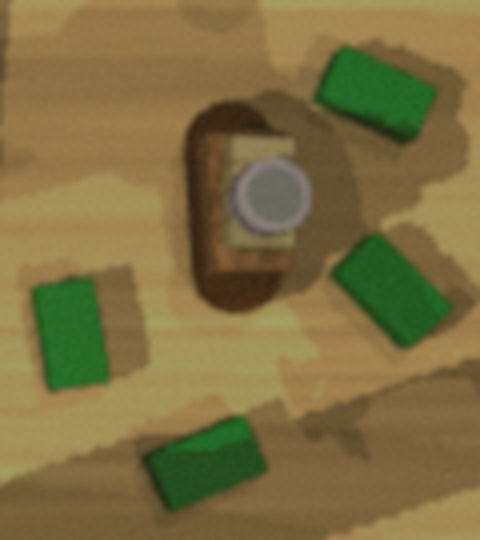

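View pics/tt.png

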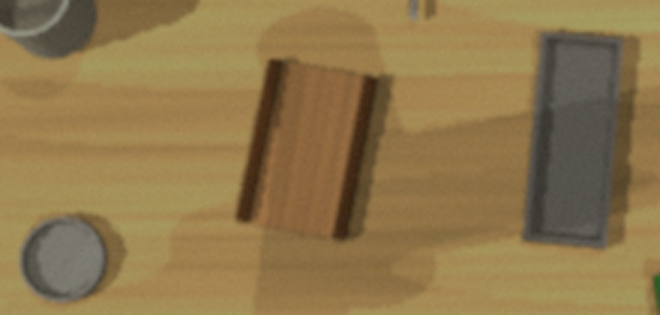

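View pics/st.png

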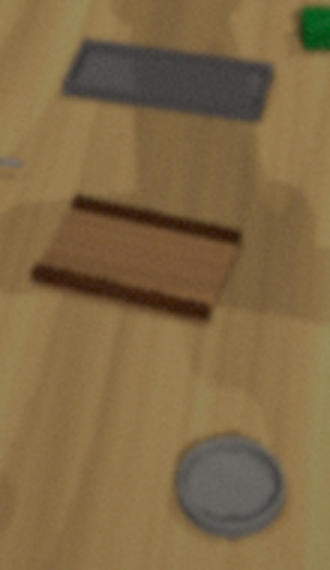

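Run:
```python
from h import *
P=lambda x,y,s,ox,oy:((x+.5)/s-.5+ox,(y+.5)/s-.5+oy)
tp=lambda x,y:P(x,y,4,300,155); tt=lambda x,y:P(x,y,3,90,135); sp=lambda x,y:P(x,y,6,235,115); st=lambda x,y:P(x,y,3,190,170)
r=lambda a:np.round(a,1)
def T(n,a,b):
    p,e=tri(a,b); print(n,r(p),"gap",r(e))
T("tin top c",sp(272,62),tp(274,195))
print("tin@130",r(onz("top",*tp(274,195),130)),r(onz("side",*sp(272,62),130)))
T("dish rim",st(231,480),tt(65,257)); print(r(onz("top",*tt(65,257),14)),r(onz("side",*st(231,480),14)))
print("tray rim: ")
for a,b in (((541,33),(264,119)),((621,38),(273,67)),((605,245),(84,41)),((526,239),(66,92))):
    pass
# side view right = -x ; side image top = -y.  tray corners: (+x,+y)=top-left in top -> bottom-left in side
for n,a,b in(("+x+y",(66,92),(541,33)),("+x-y",(86,41),(621,38)),("-x-y",(273,66),(605,245)),("-x+y",(262,120),(526,239))):
    T("tray "+n,st(*a),tt(*b)); print(r(onz("top",*tt(*b),16)))
for n,a,b in(("+x+y",(33,272),(272,60)),("+x-y",(76,199),(380,77)),("-x-y",(241,236),(348,240)),("-x+y",(209,317),(239,220))):
    T("cradle "+n,st(*a),tt(*b)); print(r(onz("top",*tt(*b),14)))
print("wax top",[r(onz("top",*tp(*c),102)[:2]) for c in((230,138),(293,138),(293,248),(228,248))])
print("wax side",[r(onz("side",*sp(*c),z)[:2]) for c,z in(((188,130),102),((326,142),102),((188,172),72),((326,178),72))])
print("cork top",[r(onz("top",*tp(*c),72)[:2]) for c in((203,135),(203,271),(288,271))])
print("cork side",[r(onz("side",*sp(*c),z)[:2]) for c,z in(((170,182),72),((350,184),72),((172,240),36),((348,248),36))])
print("brush",[r(onz("top",*tp(*c),36)[:2]) for c in((232,100),(237,312),(186,150),(191,270))])
print("brush bot",[r(onz("side",*sp(*c),z)[:2]) for c,z in(((124,235),36),((384,240),36),((255,300),0),((145,290),0),((362,300),0))])
```

```text
tin top c [ 481.  -333.6  129.5] gap 1.0
tin@130 [ 480.4 -333.5  130. ] [ 481.4 -332.8  130. ]
dish rim [455.5 322.5   9.7] gap 0.3
[455.3 321.2  14. ] [455.1 325.7  14. ]
tray rim: 
tray +x+y [ 655.6 -103.6    3.6] gap 3.6
[ 654.4 -103.    16. ]
tray +x-y [ 648.7 -175.7   11.7] gap 2.9
[ 649.1 -175.3   16. ]
tray -x-y [ 462.  -157.1   11.1] gap 0.0
[ 461.6 -156.6   16. ]
tray -x+y [ 4.679e+02 -8.730e+01  4.000e-01] gap 2.4
[467.5 -86.9  16. ]
cradle +x+y [633.3 141.   10.6] gap 0.9
[632.1 140.5  14. ]
cradle +x-y [617.3  43.5   3.9] gap 0.7
[615.5  42.7  14. ]
cradle -x-y [470.4  71.8   3.2] gap 2.2
[468.2  70.8  14. ]
cradle -x+y [487.7 169.    6.6] gap 0.0
[486.9 167.7  14. ]
wax top [array([ 519.9, -314.7]), array([ 519.5, -353.9]), array([ 450.8, -350.6]), array([ 451.1, -310.5])]
wax side [array([ 521.1, -308.7]), array([ 451.3, -305. ]), array([ 521.5, -317.6]), array([ 450.9, -319.9])]
cork top [array([ 526.5, -304.3]), array([ 439.5, -300.7]), array([ 439.1, -354.4])]
cork side [array([ 529.6, -306.8]), array([ 438.5, -315.5]), array([ 528.4, -308.5]), array([ 437.5, -311.6])]
brush [array([ 555.3, -332. ]), array([ 415.7, -329.2]), array([ 522.2, -300.4]), array([ 443.2, -300.4])]
brush bot [array([ 553.6, -310.4]), array([ 419.5, -321.4]), array([ 484.6, -311.7]), array([ 542.9, -314.4]), array([ 428.8, -318.3])]
```

Run:
```python
from h import *
t=cv2.imread("pics/top0.png");s=cv2.imread("pics/side0.png")
g=cv2.inRange(cv2.cvtColor(t,cv2.COLOR_BGR2HSV),(50,120,30),(75,255,255))
c,_=cv2.findContours(g,cv2.RETR_EXTERNAL,cv2.CHAIN_APPROX_NONE)
for k in c:
    if cv2.contourArea(k)>60:
        b=cv2.boxPoints(cv2.minAreaRect(k)); print("green",[np.round(onz("top",*q,30)[:2]).astype(int).tolist() for q in b])
h=cv2.cvtColor(t,cv2.COLOR_BGR2HSV)
for n,(x,y) in dict(brush=(352,180),cork=(353,205),wax=(358,195),tin=(368,205),rail=(177,180)).items(): print(n,t[y,x],h[y,x])
def can(n):pass
for n,q in(("can base",(365,140)),("mug",(103,137))): print(n,onz("top",*q,0)[:2])
```

```text
green [[325, -268], [350, -331], [315, -345], [290, -282]]
green [[433, -198], [439, -236], [373, -245], [367, -207]]
green [[439, -393], [468, -424], [418, -470], [390, -440]]
green [[556, -389], [593, -406], [564, -469], [527, -451]]
brush [ 64 106 133] [ 18 132 133]
cork [36 68 91] [ 17 154  91]
wax [ 63  99 118] [ 20 119 118]
tin [ 94 102 106] [ 20  29 106]
rail [21 43 69] [ 14 177  69]
can base [ 671.9976372  -365.40181193]
mug [687.19672728 356.76090745]
```

{"method": "send_rows", "body": {
  "rows": [
    [1, [0, 0, 0], -0.113],
    [1, [0, 0, 0], -0.113],
    [1, [0, 0, 0], -0.113],
    [1, [0, 0, 0], -0.113],
    [1, [0, 0, 0], -0.113],
    [1, [0, 0, 0], -0.113],
    [1, [0, 0, 0], -0.113],
    [1, [0, 0, 0], -0.113],
    [1, [0, 0, 0], -0.113],
    [1, [0, 0, 0], -0.113],
    [1, [0, 0, 0], -0.113],
    [1, [0, 0, 0], -0.113]
  ],
  "squeeze": 30
}}

```text
time_s: 1.1
tool_pos: [214.1, -533.2, 244.7]
eef_rot: [[-0.0, 0.985, 0.172], [0.001, 0.172, -0.985], [-1.0, -0.0, -0.001]]
wrist_force: [1.0, 0.1, -0.1]
opening: 0.995
```

{"method": "send_rows", "body": {
  "rows": [
    [1, [0, 0, 0], -0.113],
    [1, [0, 0, 0], -0.113],
    [1, [0, 0, 0], -0.113],
    [1, [0, 0, 0], -0.113],
    [1, [0, 0, 0], -0.113],
    [1, [0, 0, 0], -0.113],
    [1, [0, 0, 0], -0.113],
    [1, [0, 0, 0], -0.113],
    [1, [0, 0, 0], -0.113],
    [1, [0, 0, 0], -0.113],
    [1, [0, 0, 0], -0.113],
    [1, [0, 0, 0], -0.113]
  ]
}}

```text
time_s: 2.1
tool_pos: [214.2, -533.2, 244.7]
eef_rot: [[-0.0, 0.042, 0.999], [0.001, 0.999, -0.042], [-1.0, 0.001, -0.0]]
wrist_force: [-1.2, -0.0, 0.5]
opening: 1.0
```

```bash
cat >> h.py <<'E'
def state():
    o=arm.get_obs();R=o["eef_rot"]
    print("t",round(o["time_s"],2),"tcp",np.round(o["tool_pos"],1),"yawY",round(np.degrees(np.arctan2(R[1,1],R[0,1])),2),"down",np.round(R[2,0],4),"F",np.round(o["wrist_force"],1),"op",round(o["opening"],3),"q",np.round(o["qpos"],0));return o
def go(x,y,z,yaw=None,rows=12):
    o=state();R=o["eef_rot"];d=R.T@(np.array([x,y,z])-o["tool_pos"])/10
    y0=np.degrees(np.arctan2(R[1,1],R[0,1]))
    print("total cm",np.round(d,2),"per row /%d"%rows,np.round(d/rows,3),"len",np.round(np.linalg.norm(d)*10/rows,1))
    if yaw is not None:
        a=-np.radians((yaw-y0+180)%360-180);print("spin",round(a,3),"per row",round(a/rows,4))
E
python3 -c "
from h import *
go(481,-333,215,87.5)"
```

```text
t 2.1 tcp [ 214.2 -533.2  244.7] yawY 87.58 down -1.0 F [-1.2 -0.   0.5] op 1.0 q [-74.  22.   5.  73.  -0. -72.]
total cm [ 2.99 21.13 25.82] per row /12 [0.249 1.761 2.151] len 27.9
spin 0.001 per row 0.0001
```

{"method": "send_rows", "body": {
  "rows": [
    [1, [0.25, 1.76, 2.15], 0],
    [1, [0.25, 1.76, 2.15], 0],
    [1, [0.25, 1.76, 2.15], 0],
    [1, [0.25, 1.76, 2.15], 0],
    [1, [0.25, 1.76, 2.15], 0],
    [1, [0.25, 1.76, 2.15], 0],
    [1, [0.25, 1.76, 2.15], 0],
    [1, [0.25, 1.76, 2.15], 0],
    [1, [0.25, 1.76, 2.15], 0],
    [1, [0.25, 1.76, 2.15], 0],
    [1, [0.25, 1.76, 2.15], 0],
    [1, [0.25, 1.76, 2.15], 0]
  ]
}}

```text
time_s: 3.1
tool_pos: [482.8, -333.8, 214.7]
eef_rot: [[-0.001, 0.048, 0.999], [0.001, 0.999, -0.048], [-1.0, 0.001, -0.001]]
wrist_force: [0.2, 0.0, 0.2]
opening: 0.997
```

```bash
python3 -c "
from h import *
go(481,-333.3,130,87.5)
for n in('side','top'):
    cv2.imwrite('pics/%s1.png'%n,arm.camera(n))
crop(cv2.imread('pics/side1.png'),235,60,365,195,4,'pics/s1c.png')"
```

```text
t 3.1 tcp [ 482.8 -333.8  214.7] yawY 87.26 down -1.0 F [0.2 0.  0.2] op 0.997 q [-41.  24.   3.  70.  -0. -38.]
total cm [ 8.47  0.03 -0.17] per row /12 [ 0.706  0.003 -0.014] len 7.1
spin -0.004 per row -0.0003
```

View pics/s1c.png

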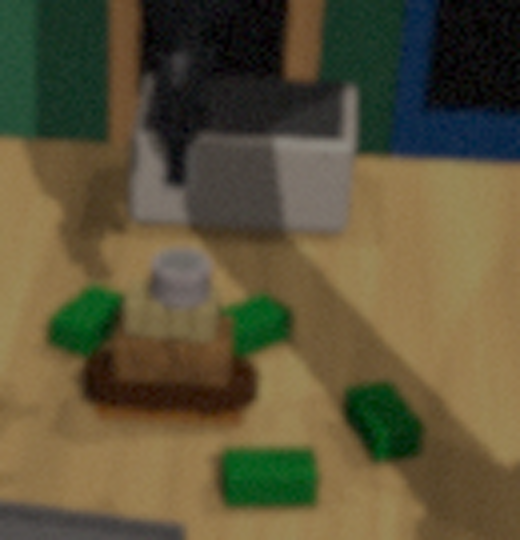

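The gripper stands above the tin; its near fingertip is at about (279,106) in the side view, so I can work out the tip height.

```bash
python3 -c "
from h import *
for y in(-277,-284,-291):
    o,d=ray('side',279,106);print(y,o+d*(y-o[1])/d[1])"
```

```text
-277 [ 482.6873718  -277.          221.03415101]
-284 [ 483.12034973 -284.          217.47765222]
-291 [ 483.55332765 -291.          213.92115342]
```

{"method": "send_rows", "body": {
  "rows": [
    [1, [0.72, 0, -0.015], 0],
    [1, [0.72, 0, -0.015], 0],
    [1, [0.72, 0, -0.015], 0],
    [1, [0.72, 0, -0.015], 0],
    [1, [0.72, 0, -0.015], 0],
    [1, [0.72, 0, -0.015], 0],
    [1, [0.71, 0, -0.015], 0],
    [1, [0.71, 0, -0.015], 0],
    [1, [0.71, 0, -0.015], 0],
    [1, [0.71, 0, -0.015], 0],
    [1, [0.71, 0, -0.015], 0],
    [1, [0.71, 0, -0.015], 0]
  ]
}}

```text
time_s: 4.2
tool_pos: [480.3, -334.9, 128.8]
eef_rot: [[0.0, 0.048, 0.999], [-0.0, 0.999, -0.048], [-1.0, -0.0, 0.0]]
wrist_force: [1.3, 0.3, -0.4]
opening: 0.997
```

```bash
python3 -c "
from h import *
state()"
```

```text
t 4.2 tcp [ 480.3 -334.9  128.8] yawY 87.27 down -1.0 F [ 1.3  0.3 -0.4] op 0.997 q [-41.  26.  -6.  58.  -0. -38.]
```

{"method": "send_rows", "body": {
  "rows": [
    [0.7, [0, 0.05, 0], 0],
    [0.6, [0, 0.05, 0], 0],
    [0.5, [0, 0, 0], 0],
    [0.4, [0, 0, 0], 0],
    [0.3, [0, 0, 0], 0],
    [0.2, [0, 0, 0], 0],
    [0.1, [0, 0, 0], 0],
    [0.1, [0, 0, 0], 0],
    [0.1, [0, 0, 0], 0],
    [0.1, [0, 0, 0], 0]
  ],
  "squeeze": 30
}}

```text
time_s: 5.03
tool_pos: [480.8, -334.3, 130.2]
eef_rot: [[0.001, 0.048, 0.999], [-0.001, 0.999, -0.048], [-1.0, -0.001, 0.001]]
wrist_force: [0.1, 0.8, 4.9]
opening: 0.527
```

{"method": "send_rows", "body": {
  "rows": [
    [0.1, [0, 0, 0], 0],
    [0.1, [0, 0, 0], 0],
    [0.1, [-0.2, 0, 0], 0],
    [0.1, [-0.3, 0, 0], 0],
    [0.1, [-0.5, 0, 0], 0],
    [0.1, [-0.5, 0, 0], 0],
    [0.1, [-0.5, 0, 0], 0]
  ]
}}

```text
time_s: 5.62
tool_pos: [480.1, -333.8, 149.7]
eef_rot: [[-0.001, 0.048, 0.999], [0.0, 0.999, -0.048], [-1.0, 0.0, -0.001]]
wrist_force: [1.3, -0.1, -1.6]
opening: 0.525
```

```bash
python3 -c "
from h import *
state()
for n in('side','top'):
    cv2.imwrite('pics/%s2.png'%n,arm.camera(n))
crop(cv2.imread('pics/side2.png'),235,60,365,195,4,'pics/s2c.png')"
```

```text
t 5.62 tcp [ 480.1 -333.8  149.7] yawY 87.26 down -1.0 F [ 1.3 -0.1 -1.6] op 0.525 q [-41.  25.  -4.  61.  -0. -38.]
```

View pics/s2c.png

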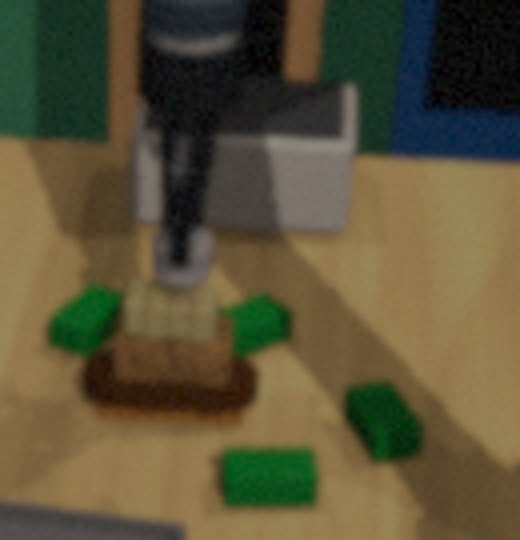

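The tin is held and lifted clear (side crop (182,260)). I'll move to the dish and refine the targets meanwhile.

{"method": "send_rows", "body": {
  "rows": [
    [0.1, [-1.0, 0, 0], 0],
    [0.1, [-1.5, 0, 0], 0],
    [0.1, [-1.5, 0.5, 0], 0],
    [0.1, [-1.0, 1.5, 0], 0],
    [0.1, [0, 2.5, 0], 0],
    [0.1, [0, 2.5, 0], 0],
    [0.1, [0, 2.5, 0], 0],
    [0.1, [0, 2.5, 0], 0],
    [0.1, [0, 2.5, 0], 0],
    [0.1, [0, 2.5, 0], 0],
    [0.1, [0, 2.5, 0], 0],
    [0.1, [0, 2.5, 0], 0]
  ]
}}

```text
time_s: 6.72
tool_pos: [490.3, -112.0, 199.9]
eef_rot: [[0.0, 0.047, 0.999], [0.0, 0.999, -0.047], [-1.0, 0.0, 0.0]]
wrist_force: [0.7, -0.2, -0.9]
opening: 0.526
```

{"method": "send_rows", "body": {
  "rows": [
    [0.1, [0, 2.5, 0], 0],
    [0.1, [0, 2.5, 0], 0],
    [0.1, [0, 2.5, 0], 0],
    [0.1, [0, 2.5, 0], 0],
    [0.1, [0, 2.5, 0], 0],
    [0.1, [0, 2.5, 0], 0],
    [0.1, [0, 2.5, 0], 0],
    [0.1, [0, 2.5, 0], 0],
    [0.1, [0, 2.5, 0], 0],
    [0.1, [0, 2.5, 0], 0],
    [0.1, [0, 2.5, 0], 0],
    [0.1, [0, 2.5, 0], 0]
  ]
}}

```text
time_s: 7.72
tool_pos: [504.2, 187.4, 199.9]
eef_rot: [[-0.0, 0.047, 0.999], [0.0, 0.999, -0.047], [-1.0, 0.0, -0.0]]
wrist_force: [0.1, 0.5, -2.3]
opening: 0.521
```

```bash
python3 - <<'E'
from h import *
state()
r=lambda a:np.round(a,1)
for n,box in(("top",(90,200,140,245)),("side",(240,305,295,360))):
    im=cv2.imread(f"pics/{n}2.png").astype(int)
    x0,y0,x1,y1=box
    h=cv2.cvtColor(im.astype(np.uint8),cv2.COLOR_BGR2HSV)
    m=(h[...,1]<70).astype(np.uint8); mm=np.zeros_like(m);mm[y0:y1,x0:x1]=m[y0:y1,x0:x1]
    c,_=cv2.findContours(mm,0,cv2.CHAIN_APPROX_NONE);k=max(c,key=cv2.contourArea);e=cv2.fitEllipse(k);print(n,e)
    print(r(onz(n,*e[0],9)), "diam", e[1])
E
python3 - <<'E'
import sys; sys.path.insert(0,'.')
from h import *
t=cv2.imread("pics/top0.png");t2=cv2.imread("pics/top2.png")
import numpy as np
os_=np.hstack([cv2.resize(t2[165:245,330:400],None,fx=5,fy=5,interpolation=2),cv2.resize(t[200:245,90:135],(400,400),interpolation=2)])
cv2.imwrite("pics/t2c.png",os_)
E
```

```text
t 7.72 tcp [504.2 187.4 199.9] yawY 87.3 down -1.0 F [ 0.1  0.5 -2.3] op 0.521 q [14. 18. -7. 65.  0. 16.]
top ((110.45854949951172, 221.09791564941406), (26.9468936920166, 27.97856903076172), 64.46561431884766)
[453.7 324.9   9. ] diam (26.9468936920166, 27.97856903076172)
side ((266.61248779296875, 331.865478515625), (32.37820053100586, 35.35735321044922), 101.880615234375)
[455.  327.4   9. ] diam (32.37820053100586, 35.35735321044922)
```

View pics/t2c.png

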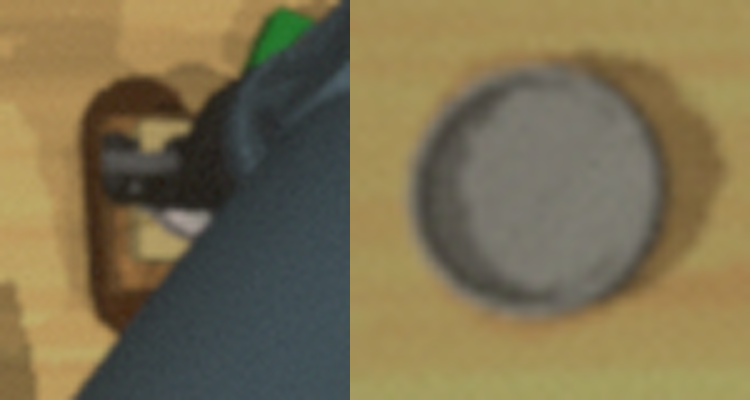

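```bash
python3 -c "
from h import *
go(454.5,324,80)"
```

```text
t 7.72 tcp [504.2 187.4 199.9] yawY 87.3 down -1.0 F [ 0.1  0.5 -2.3] op 0.521 q [14. 18. -7. 65.  0. 16.]
total cm [12.   13.41 -5.6 ] per row /12 [ 1.     1.117 -0.467] len 15.7
```

{"method": "send_rows", "body": {
  "rows": [
    [0.1, [0.6, 1.12, -0.47], 0],
    [0.1, [0.6, 1.12, -0.47], 0],
    [0.1, [0.9, 1.12, -0.47], 0],
    [0.1, [1.1, 1.12, -0.47], 0],
    [0.1, [1.1, 1.12, -0.47], 0],
    [0.1, [1.1, 1.12, -0.47], 0],
    [0.1, [1.1, 1.12, -0.47], 0],
    [0.1, [1.1, 1.12, -0.47], 0],
    [0.1, [1.1, 1.12, -0.47], 0],
    [0.1, [1.1, 1.12, -0.47], 0],
    [0.1, [1.1, 1.12, -0.47], 0],
    [0.1, [1.1, 1.12, -0.47], 0]
  ]
}}

```text
time_s: 8.72
tool_pos: [454.8, 323.5, 78.3]
eef_rot: [[-0.0, 0.048, 0.999], [-0.0, 0.999, -0.048], [-1.0, -0.0, -0.0]]
wrist_force: [0.3, -0.5, -0.2]
opening: 0.518
```

```bash
python3 -c "
from h import *
go(454.5,324,34)
a=arm.camera('side');b=arm.camera('top');cv2.imwrite('pics/a.png',a);cv2.imwrite('pics/b.png',b)
A=cv2.resize(a[260:370,210:320],(550,550),interpolation=2)
cv2.imwrite('pics/d1.png',A)
B=cv2.resize(b[180:260,70:150],(550,550),interpolation=2);cv2.imwrite('pics/d2.png',B)"
```

```text
t 8.72 tcp [454.8 323.5  78.3] yawY 87.26 down -1.0 F [ 0.3 -0.5 -0.2] op 0.518 q [ 29.  26. -15.  49.  -0.  32.]
total cm [ 4.43  0.05 -0.03] per row /12 [ 0.369  0.004 -0.002] len 3.7
```

View pics/d1.png

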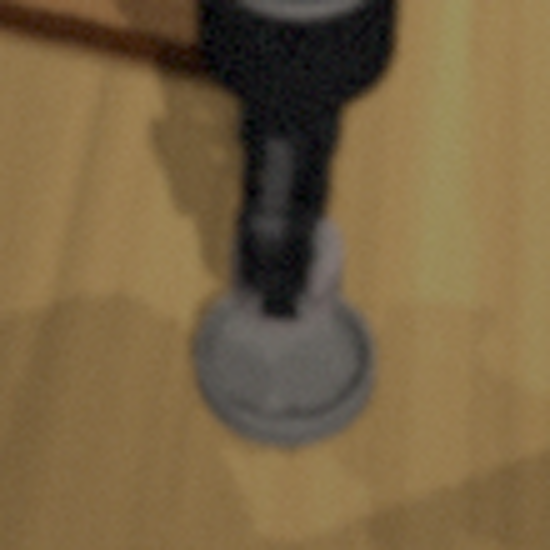

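View pics/b.png

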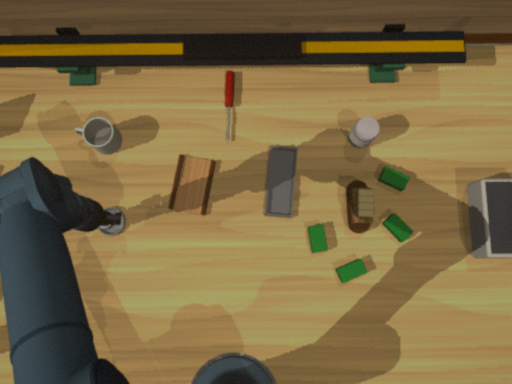

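The tin is over the dish (dish at (267,332), tin aligned within about 3 mm), so I'm lowering it.

{"method": "send_rows", "body": {
  "rows": [
    [0.1, [0.5, 0, 0], 0],
    [0.1, [0.5, 0, 0], 0],
    [0.1, [0.5, 0, 0], 0],
    [0.1, [0.5, 0, 0], 0],
    [0.1, [0.5, 0, 0], 0],
    [0.1, [0.5, 0, 0], 0],
    [0.1, [0.4, 0, 0], 0],
    [0.1, [0.4, 0, 0], 0],
    [0.1, [0.3, 0, 0], 0],
    [0.1, [0.3, 0, 0], 0]
  ]
}}

```text
time_s: 9.65
tool_pos: [455.2, 322.4, 35.1]
eef_rot: [[-0.0, 0.048, 0.999], [-0.0, 0.999, -0.048], [-1.0, -0.0, -0.0]]
wrist_force: [0.2, -0.3, -0.8]
opening: 0.52
```

{"method": "send_rows", "body": {
  "rows": [
    [0.1, [0, 0, 0], 0],
    [0.1, [0, 0, 0], 0]
  ]
}}

```text
time_s: 9.82
tool_pos: [455.1, 322.4, 35.3]
eef_rot: [[-0.0, 0.048, 0.999], [-0.0, 0.999, -0.048], [-1.0, -0.0, -0.0]]
wrist_force: [0.1, 0.8, -0.9]
opening: 0.524
```

{"method": "send_rows", "body": {
  "rows": [
    [0.1, [0.1, 0, 0], 0],
    [0.1, [0.1, 0, 0], 0],
    [0.1, [0, 0, 0], 0]
  ]
}}

```text
time_s: 10.07
tool_pos: [455.3, 322.5, 33.5]
eef_rot: [[0.0, 0.048, 0.999], [-0.0, 0.999, -0.048], [-1.0, -0.0, 0.0]]
wrist_force: [0.1, -0.4, -1.2]
opening: 0.52
```

{"method": "send_rows", "body": {
  "rows": [
    [0.1, [0.05, 0, 0], 0],
    [0.1, [0.05, 0, 0], 0],
    [0.1, [0, 0, 0], 0]
  ]
}}

```text
time_s: 10.32
tool_pos: [455.2, 322.4, 32.4]
eef_rot: [[-0.0, 0.048, 0.999], [-0.0, 0.999, -0.048], [-1.0, -0.0, -0.0]]
wrist_force: [0.1, 0.7, -1.2]
opening: 0.526
```

{"method": "send_rows", "body": {
  "rows": [
    [0.1, [0.05, 0, 0], 0],
    [0.1, [0.05, 0, 0], 0],
    [0.1, [0, 0, 0], 0]
  ]
}}

```text
time_s: 10.57
tool_pos: [455.3, 322.4, 32.1]
eef_rot: [[0.0, 0.048, 0.999], [-0.0, 0.999, -0.048], [-1.0, -0.0, 0.0]]
wrist_force: [-2.0, -0.9, 5.3]
opening: 0.524
```

{"method": "send_rows", "body": {
  "rows": [
    [0.1, [0.05, 0, 0], 0],
    [0.1, [0.05, 0, 0], 0],
    [0.1, [0, 0, 0], 0]
  ]
}}

```text
time_s: 10.82
tool_pos: [455.3, 322.5, 32.1]
eef_rot: [[0.001, 0.048, 0.999], [0.0, 0.999, -0.048], [-1.0, 0.0, 0.001]]
wrist_force: [-4.3, -1.4, 11.6]
opening: 0.523
```

Contact came at 32.1, as predicted. Releasing.

{"method": "send_rows", "body": {
  "rows": [
    [0.1, [-0.1, 0, 0], 0],
    [0.6, [0, 0, 0], 0],
    [0.65, [0, 0, 0], 0],
    [0.7, [0, 0, 0], 0],
    [0.75, [0, 0, 0], 0],
    [0.8, [0, 0, 0], 0],
    [0.8, [0, 0, 0], 0],
    [0.8, [-0.3, 0, 0], 0],
    [0.8, [-0.5, 0, 0], 0],
    [0.8, [-1, 0, 0], 0],
    [0.8, [-2, 0, 0], 0],
    [0.8, [-2, 0, 0], 0]
  ]
}}

```text
time_s: 11.82
tool_pos: [454.7, 322.1, 90.4]
eef_rot: [[-0.001, 0.048, 0.999], [-0.001, 0.999, -0.048], [-1.0, -0.001, -0.001]]
wrist_force: [-0.2, 0.5, 1.2]
opening: 0.8
```

{"method": "send_rows", "body": {
  "rows": [
    [1, [-3, 0, 0], 0],
    [1, [-3, 0, 0], 0],
    [1, [-3, -1, 0], 0],
    [1, [-2, -2.5, 0], 0],
    [1, [-1, -2.5, 0], 0],
    [1, [0, -2.5, 0], 0],
    [1, [0, -2.5, 0], 0],
    [1, [0, -2.5, 0], 0],
    [1, [0, -2.5, 0], 0],
    [1, [0, -2.5, 0], 0],
    [1, [0, -2.5, 0], 0],
    [1, [0, -2.5, 0], 0]
  ]
}}

```text
time_s: 12.82
tool_pos: [443.9, 86.6, 210.7]
eef_rot: [[0.002, 0.048, 0.999], [-0.0, 0.999, -0.048], [-1.0, 0.0, 0.002]]
wrist_force: [-0.2, -0.7, 0.2]
opening: 0.999
```

Run:
```python
from h import *
state()
a=arm.camera('side');b=arm.camera('top');cv2.imwrite('pics/side3.png',a);cv2.imwrite('pics/top3.png',b)
A=np.hstack([cv2.resize(a[300:360,235:300],(390,360),interpolation=2),cv2.resize(b[200:245,90:138],(390,360),interpolation=2)])
cv2.imwrite('pics/c3.png',A)
B=np.hstack([cv2.resize(a[120:180,245:310],(390,360),interpolation=2),cv2.resize(b[170:240,330:400],(360,360),interpolation=2)]);cv2.imwrite('pics/c3b.png',B)
```

```text
t 12.82 tcp [443.9  86.6 210.7] yawY 87.27 down -1.0 F [-0.2 -0.7  0.2] op 0.999 q [  3.   8. -18.  63.  -0.   6.]
```

View pics/c3.png

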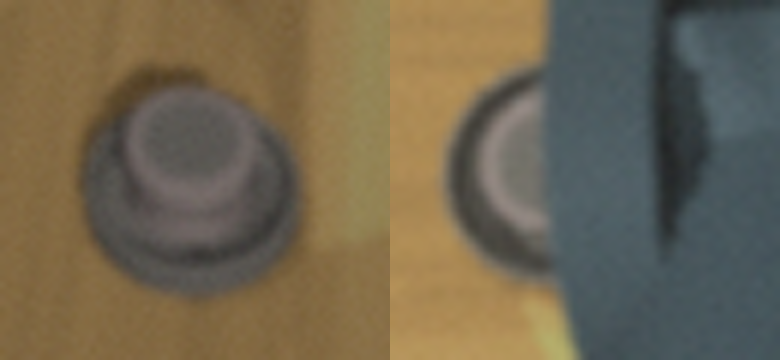

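View pics/c3b.png

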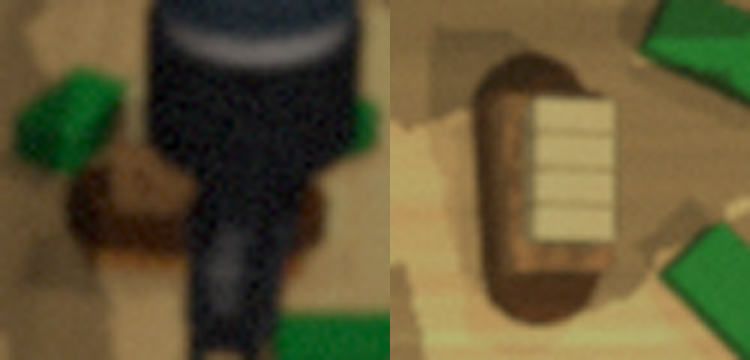

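The tin sits flat inside the dish. The wax top face is now fully visible, spanning about (533–614, 96–243) in the crop.

Run:
```python
from h import *
k=360/70
P=lambda x,y:((x+.5)/k-.5+330,(y+.5)/k-.5+170)
def rect(ps,z):
    q=np.array([onz("top",*P(*p),z)[:2] for p in ps]);print(np.round(q,1).tolist(),"c",np.round(q.mean(0),1))
    if len(q)==4:
        l=[q[0]-q[3],q[1]-q[2]];print([ (round(np.linalg.norm(v),1),round(np.degrees(np.arctan2(v[1],v[0])),1)) for v in l],np.linalg.norm(q[0]-q[1]).round(1))
rect([(143,96),(224,98),(222,243),(141,241)],102)
print("cork");rect([(104,94),(103,270)],72)
# cork left-edge & wax edge via mask
t=cv2.imread("pics/top3.png")
print(t[195:200,345:378].mean(0).round().astype(int).tolist())
b=t[170:240,330:400].astype(int)
# wax mask
h=cv2.cvtColor(t,cv2.COLOR_BGR2HSV)
m=np.zeros(t.shape[:2],np.uint8);m[186:220,350:376]=((h[186:220,350:376,2]>112)).astype(np.uint8)
c,_=cv2.findContours(m,0,1);kk=max(c,key=cv2.contourArea);r=cv2.minAreaRect(kk);print(r,onz("top",*r[0],102))
# side view triangulation of the wax top back corners
```

```text
[[522.0, -315.5], [520.7, -354.7], [450.2, -350.3], [451.5, -311.4]] c [ 486.1 -333. ]
[(np.float64(70.6), np.float64(-3.3)), (np.float64(70.6), np.float64(-3.6))] 39.2
cork
[[527.8, -303.0], [440.3, -298.8]] c [ 484.  -300.9]
[[64, 107, 134], [44, 74, 97], [23, 46, 64], [24, 45, 66], [26, 50, 73], [33, 60, 83], [40, 69, 95], [48, 85, 117], [49, 88, 123], [47, 82, 113], [51, 86, 112], [59, 97, 114], [66, 105, 121], [84, 132, 151], [98, 153, 172], [101, 158, 176], [102, 159, 177], [101, 159, 177], [101, 158, 177], [101, 157, 176], [100, 156, 175], [100, 157, 176], [99, 156, 175], [100, 156, 176], [101, 156, 176], [99, 155, 175], [101, 156, 176], [98, 153, 172], [84, 133, 151], [68, 110, 133], [67, 109, 136], [67, 110, 138], [66, 109, 137]]
((363.5, 202.5), (33.0, 23.0), 90.0) [ 486.13168177 -329.04519715  102.        ]
```

Run:
```python
from h import *
go(486,-333,140,86.6)
b=cv2.imread('pics/top3.png');a=cv2.imread('pics/top0.png')
cv2.imwrite('pics/tr.png',np.hstack([cv2.resize(a[140:222,258:304],None,fx=7,fy=7,interpolation=2),cv2.resize(b[140:222,258:304],None,fx=7,fy=7,interpolation=2)]))
s=cv2.imread('pics/side0.png');crop(s,205,178,287,215,9,'pics/trs.png')
crop(s,197,230,275,280,9,'pics/crs.png')
```

```text
t 12.92 tcp [444.   85.2 210.6] yawY 87.02 down -1.0 F [-0.2  0.5 -0.3] op 0.996 q [  3.   8. -18.  63.  -0.   6.]
total cm [  7.11 -41.53   6.36] per row /12 [ 0.593 -3.461  0.53 ] len 35.5
spin 0.007 per row 0.0006
```

View pics/tr.png

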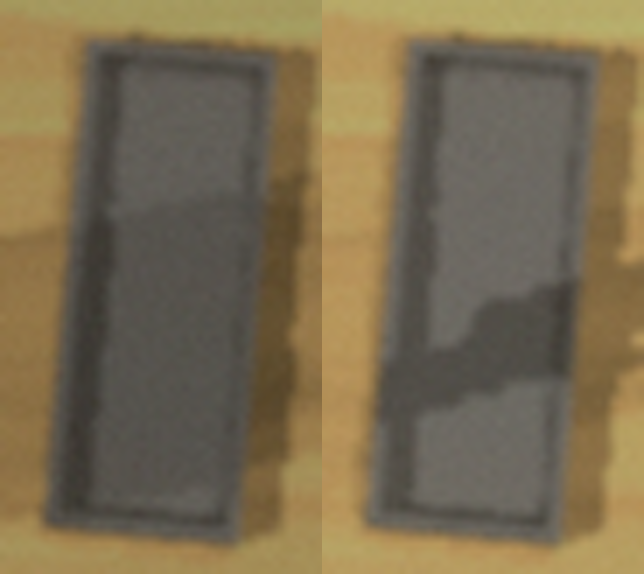

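View pics/trs.png

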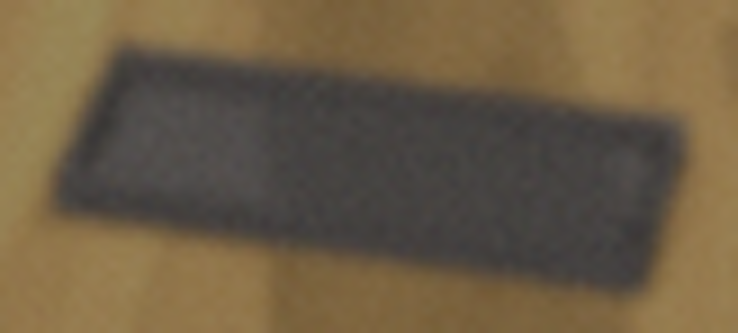

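View pics/crs.png

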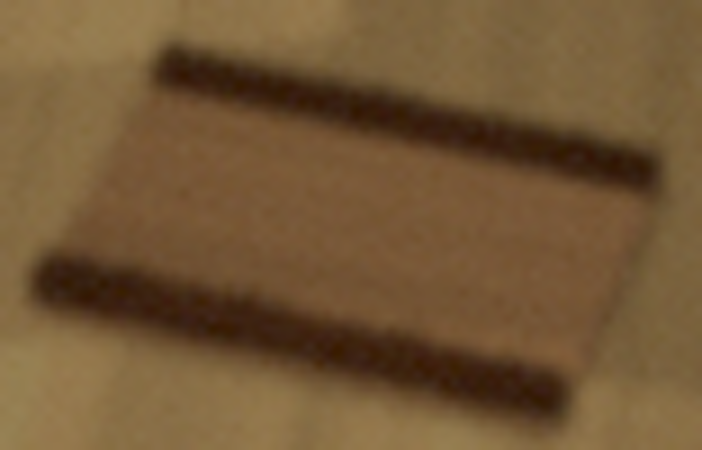

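Tray outer rim corners in the left crop: (90,40), (272,60), (237,538) and (44,525). The side view shows the tray and both dark rails clearly.

Run:
```python
from h import *
P=lambda p:((p[0]+.5)/7-.5+258,(p[1]+.5)/7-.5+140)
def rep(q):
    q=np.array(q)[:,:2];l=[q[0]-q[3],q[1]-q[2]];w=[q[0]-q[1],q[3]-q[2]]
    print("c",q.mean(0).round(1),[(round(np.linalg.norm(v),1),round(np.degrees(np.arctan2(v[1],v[0])),1)) for v in l],[round(np.linalg.norm(v),1) for v in w])
T=[(90,40),(272,60),(237,538),(44,525)]
rep([onz("top",*P(p),16) for p in T]); rep([onz("top",*P(p),16) for p in [(410,38),(597,55),(560,540),(366,525)] ] if 0 else [onz("top",*P((p[0]-322,p[1])),16) for p in [(410,38),(597,55),(560,540),(366,525)]])
S=lambda p:((p[0]+.5)/9-.5+205,(p[1]+.5)/9-.5+178)
rep([onz("side",*S(p),16) for p in [(62,185),(118,45),(685,118),(643,278)]])
# rails
for n,box in(("top",(165,150,222,220)),("side",(195,228,276,282))):
    im=cv2.imread(f"pics/{n}0.png");h=cv2.cvtColor(im,cv2.COLOR_BGR2HSV);x0,y0,x1,y1=box
    m=np.zeros(im.shape[:2],np.uint8);m[y0:y1,x0:x1]=(im[y0:y1,x0:x1,2]<88)&(h[y0:y1,x0:x1,1]>150)
    c,_=cv2.findContours(m,0,1);c=sorted(c,key=cv2.contourArea)[-2:]
    for k in c:
        r=cv2.minAreaRect(k);b=cv2.boxPoints(r);e=sorted([(np.linalg.norm(b[i]-b[(i+1)%4]),i) for i in range(4)])[:2]
        ends=[(b[i]+b[(i+1)%4])/2 for _,i in e];q=np.array([onz(n,*p,11) for p in ends]);v=q[0]-q[1];v*=np.sign(v[0])
        print(n,cv2.contourArea(k),r[1],"mid",q.mean(0).round(1),"len",np.linalg.norm(v).round(1),"yaw",np.degrees(np.arctan2(v[1],v[0])).round(1))
```

```text
c [ 557.6 -129.9] [(np.float64(189.7), np.float64(-6.2)), (np.float64(186.4), np.float64(-5.4))] [np.float64(70.9), np.float64(73.2)]
c [ 558.1 -130.1] [(np.float64(190.4), np.float64(-5.9)), (np.float64(189.2), np.float64(-5.6))] [np.float64(72.7), np.float64(73.7)]
c [ 558.  -124.7] [(np.float64(185.6), np.float64(-7.6)), (np.float64(187.3), np.float64(-5.5))] [np.float64(75.6), np.float64(82.5)]
top 148.5 (4.668065071105957, 54.12561798095703) mid [542.4  64.1  11. ] len 146.9 yaw -10.7
top 166.0 (5.180438041687012, 54.33341598510742) mid [559.6 149.4  11. ] len 147.8 yaw -10.8
side 179.5 (56.29345703125, 4.772470474243164) mid [545.1  68.   11. ] len 146.6 yaw -11.0
side 270.0 (59.66366195678711, 6.229121685028076) mid [560.8 154.3  11. ] len 147.2 yaw -10.7
```

{"method": "send_rows", "body": {
  "rows": [
    [1, [0, -3.46, 0.5], 0],
    [1, [0, -3.46, 0.5], 0],
    [1, [0, -3.46, 0.5], 0],
    [1, [0, -3.46, 0.5], 0],
    [1, [0, -3.46, 0.5], 0],
    [1, [0, -3.46, 0.5], 0],
    [1, [0, -3.46, 0.5], 0],
    [1, [0, -3.46, 0.5], 0],
    [1, [0, -3.46, 0.5], 0.007],
    [1, [0, -3.46, 0.5], 0],
    [1, [0, -3.46, 0.5], 0],
    [1, [0, -3.46, 0.5], 0]
  ]
}}

```text
time_s: 13.92
tool_pos: [483.9, -331.1, 210.4]
eef_rot: [[0.001, 0.054, 0.999], [-0.0, 0.999, -0.054], [-1.0, -0.0, 0.001]]
wrist_force: [1.4, 0.5, 1.1]
opening: 0.997
```

```bash
python3 -c "
from h import *
go(486,-333,100,86.6)"
```

```text
t 13.92 tcp [ 483.9 -331.1  210.4] yawY 86.89 down -1.0 F [1.4 0.5 1.1] op 0.997 q [-41.  24.   2.  69.   0. -37.]
total cm [11.04 -0.17  0.21] per row /12 [ 0.92  -0.014  0.017] len 9.2
spin 0.005 per row 0.0004
```

{"method": "send_rows", "body": {
  "rows": [
    [1, [0.92, -0.02, 0.015], 0],
    [1, [0.92, -0.02, 0.015], 0],
    [1, [0.92, -0.02, 0.015], 0],
    [1, [0.92, -0.02, 0.015], 0],
    [1, [0.92, -0.02, 0.015], 0.005],
    [1, [0.92, -0.02, 0.015], 0],
    [1, [0.92, -0.02, 0.015], 0],
    [1, [0.92, -0.02, 0.015], 0],
    [1, [0.92, 0, 0.015], 0],
    [1, [0.92, 0, 0.015], 0],
    [1, [0.92, 0, 0.015], 0],
    [1, [0.92, 0, 0.015], 0]
  ]
}}

```text
time_s: 14.92
tool_pos: [485.1, -331.7, 98.2]
eef_rot: [[0.0, 0.06, 0.998], [-0.0, 0.998, -0.06], [-1.0, -0.0, 0.0]]
wrist_force: [-0.5, -0.5, 0.9]
opening: 1.0
```

{"method": "send_rows", "body": {
  "rows": [
    [0.8, [0, 0, 0], 0],
    [0.6, [0, 0, 0], 0],
    [0.5, [0, 0, 0], 0],
    [0.4, [0, 0, 0], 0],
    [0.3, [0, 0, 0], 0],
    [0.2, [0, 0, 0], 0],
    [0.1, [0, 0, 0], 0],
    [0.1, [0, 0, 0], 0],
    [0.1, [0, 0, 0], 0],
    [0.1, [0, 0, 0], 0],
    [0.1, [0, 0, 0], 0],
    [0.1, [0, 0, 0], 0]
  ],
  "squeeze": 30
}}

```text
time_s: 15.92
tool_pos: [485.6, -332.2, 99.9]
eef_rot: [[0.001, 0.06, 0.998], [-0.001, 0.998, -0.06], [-1.0, -0.001, 0.001]]
wrist_force: [-0.9, -0.6, 5.7]
opening: 0.458
```

{"method": "send_rows", "body": {
  "rows": [
    [0.1, [-0.2, 0, 0], 0],
    [0.1, [-0.3, 0, 0], 0],
    [0.1, [-0.5, 0, 0], 0],
    [0.1, [-0.5, 0, 0], 0],
    [0.1, [-0.5, 0, 0], 0],
    [0.1, [-1, 0, 0], 0],
    [0.1, [-1, 0, 0], 0],
    [0.1, [-1, 0, 0], 0]
  ]
}}

```text
time_s: 16.58
tool_pos: [485.2, -331.7, 150.4]
eef_rot: [[0.0, 0.06, 0.998], [-0.0, 0.998, -0.06], [-1.0, -0.0, 0.0]]
wrist_force: [0.2, -0.2, -0.3]
opening: 0.46
```

Run:
```python
from h import *
state()
a=arm.camera('side');b=arm.camera('top');cv2.imwrite('pics/side4.png',a);cv2.imwrite('pics/top4.png',b)
cv2.imwrite('pics/c4.png',np.hstack([cv2.resize(a[100:180,245:320],(375,400),interpolation=2),cv2.resize(b[170:240,330:400],(400,400),interpolation=2)]))
```

```text
t 16.58 tcp [ 485.2 -331.7  150.4] yawY 86.57 down -1.0 F [ 0.2 -0.2 -0.3] op 0.46 q [-41.  25.  -4.  61.  -0. -37.]
```

View pics/c4.png

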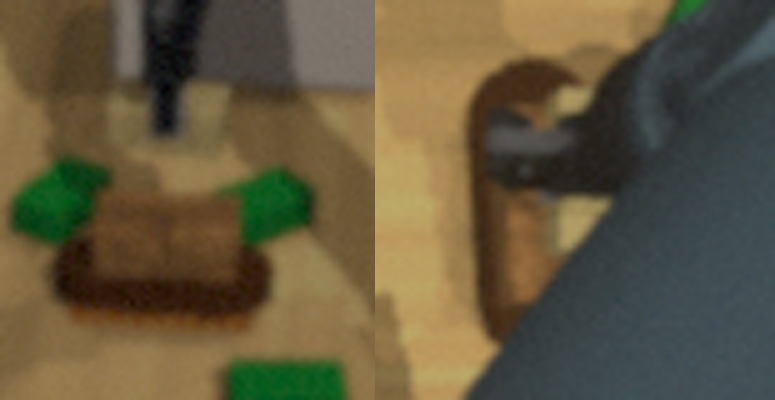

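The wax is held level at (165,110) in the left crop, and the cork stays on the brush.

```bash
python3 -c "
from h import *
go(606,-134.4,150,84.2)"
```

```text
t 16.68 tcp [ 486.4 -332.8  151.9] yawY 86.57 down -1.0 F [ 0.2  0.5 -1.5] op 0.457 q [-41.  25.  -4.  61.  -0. -37.]
total cm [ 0.17 20.52 10.75] per row /12 [0.014 1.71  0.896] len 19.3
spin 0.041 per row 0.0035
```

{"method": "send_rows", "body": {
  "rows": [
    [0.1, [0, 1.7, 0.9], 0.0],
    [0.1, [0, 1.7, 0.9], 0],
    [0.1, [0, 1.7, 0.9], 0],
    [0.1, [0, 1.7, 0.9], 0],
    [0.1, [0, 1.7, 0.9], 0],
    [0.1, [0, 1.7, 0.9], 0],
    [0.1, [0, 1.7, 0.9], 0],
    [0.1, [0, 1.7, 0.9], 0],
    [0.1, [0, 1.7, 0.9], 0],
    [0.1, [0, 1.7, 0.9], 0.014],
    [0.1, [0, 1.7, 0.9], 0.014],
    [0.1, [0, 1.7, 0.9], 0.014]
  ]
}}

```text
time_s: 17.68
tool_pos: [606.1, -134.0, 149.0]
eef_rot: [[-0.0, 0.102, 0.995], [-0.0, 0.995, -0.102], [-1.0, -0.0, -0.0]]
wrist_force: [0.6, 0.7, -0.7]
opening: 0.462
```

```bash
python3 -c "
from h import *
go(606,-134.4,60,84.2)"
```

```text
t 17.68 tcp [ 606.1 -134.   149. ] yawY 84.13 down -1.0 F [ 0.6  0.7 -0.7] op 0.462 q [-18.  29.   2.  63.  -0. -12.]
total cm [ 8.9  -0.04 -0.  ] per row /12 [ 0.742 -0.003 -0.   ] len 7.4
spin -0.001 per row -0.0001
```

{"method": "send_rows", "body": {
  "rows": [
    [0.1, [0.5, 0, 0], 0],
    [0.1, [0.8, 0, 0], 0],
    [0.1, [0.8, 0, 0], 0],
    [0.1, [0.8, 0, 0], 0],
    [0.1, [0.8, 0, 0], 0],
    [0.1, [0.8, 0, 0], 0],
    [0.1, [0.8, 0, 0], 0],
    [0.1, [0.8, 0, 0], 0],
    [0.1, [0.8, 0, 0], 0],
    [0.1, [0.8, 0, 0], 0],
    [0.1, [0.8, 0, 0], 0],
    [0.1, [0.2, 0, 0], 0]
  ]
}}

```text
time_s: 18.68
tool_pos: [604.8, -134.6, 60.3]
eef_rot: [[-0.002, 0.102, 0.995], [0.001, 0.995, -0.102], [-1.0, 0.0, -0.002]]
wrist_force: [-0.2, -0.0, -0.7]
opening: 0.459
```

Run:
```python
from h import *
go(606,-134.4,33,84.2)
a=arm.camera('side');b=arm.camera('top')
cv2.imwrite('pics/c5.png',np.hstack([cv2.resize(a[160:220,200:290],(450,300),interpolation=2),cv2.resize(b[140:222,250:310],(290,396),interpolation=2)[:300]]))
cv2.imwrite('pics/c5.png',cv2.resize(a[140:220,195:295],(750,600),interpolation=2));cv2.imwrite('pics/c5t.png',cv2.resize(b[140:222,240:322],(574,574),interpolation=2))
```

```text
t 18.68 tcp [ 604.8 -134.6   60.3] yawY 84.17 down -1.0 F [-0.2 -0.  -0.7] op 0.459 q [-18.  33.  -5.  52.  -0. -13.]
total cm [2.73 0.03 0.12] per row /12 [0.227 0.003 0.01 ] len 2.3
spin -0.001 per row -0.0
```

View pics/c5.png

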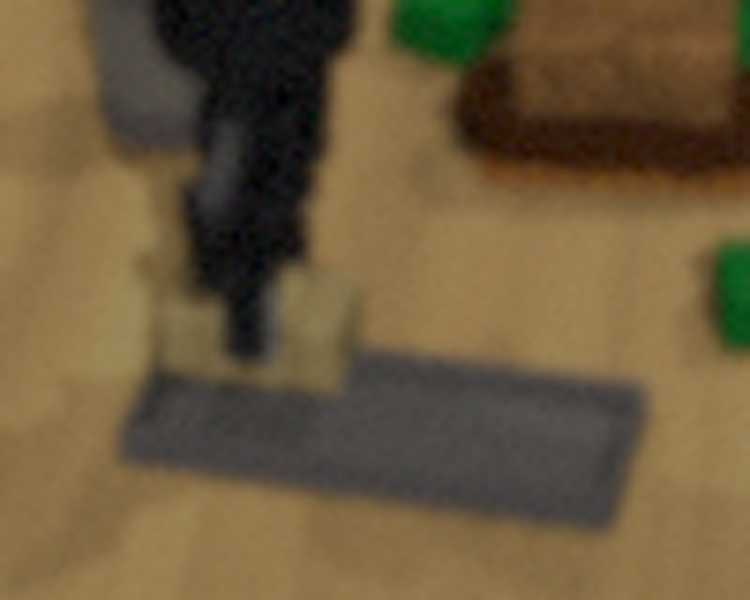

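View pics/c5t.png

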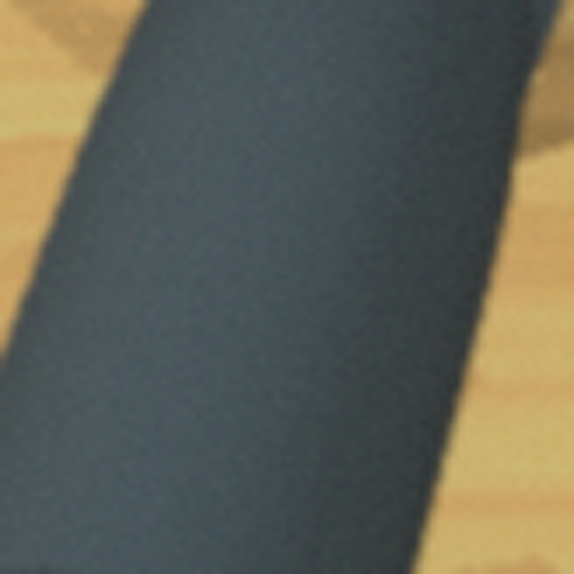

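Run:
```python
from h import *
P=lambda x,y:((x+.5)/7.5-.5+195,(y+.5)/7.5-.5+140)
for p in((158,372),(342,392)): print(onz("side",*P(*p),32))
for p in((125,462),(608,528)): print("tray bottom near",onz("side",*P(*p),0))
```

```text
[ 643.88932297 -119.346289     32.        ]
[ 573.30362041 -115.12546251   32.        ]
tray bottom near [ 655.30505233 -103.76473707    0.        ]
tray bottom near [470.33592477 -85.92846935   0.        ]
```

{"method": "send_rows", "body": {
  "rows": [
    [0.1, [0.3, 0, 0], 0],
    [0.1, [0.5, 0, 0], 0],
    [0.1, [0.5, 0, 0], 0],
    [0.1, [0.5, 0, 0], 0],
    [0.1, [0.3, 0, 0], 0],
    [0.1, [0.2, 0, 0], 0],
    [0.1, [0.1, 0, 0], 0],
    [0.1, [0.1, 0, 0], 0],
    [0.1, [0, 0, 0], 0]
  ]
}}

```text
time_s: 19.53
tool_pos: [605.8, -134.9, 37.0]
eef_rot: [[0.0, 0.102, 0.995], [-0.0, 0.995, -0.102], [-1.0, -0.0, 0.0]]
wrist_force: [0.6, -0.6, -1.4]
opening: 0.461
```

Relative to the tray edge in the same view, the wax is centred across to within 1 mm. Continuing down.

{"method": "send_rows", "body": {
  "rows": [
    [0.1, [0.1, 0, 0], 0],
    [0.1, [0.1, 0, 0], 0],
    [0.1, [0.1, 0, 0], 0],
    [0.1, [0.05, 0, 0], 0],
    [0.1, [0, 0, 0], 0]
  ]
}}

```text
time_s: 19.95
tool_pos: [605.6, -134.9, 33.4]
eef_rot: [[-0.0, 0.102, 0.995], [-0.0, 0.995, -0.102], [-1.0, -0.0, -0.0]]
wrist_force: [-0.3, -0.2, -0.5]
opening: 0.463
```

{"method": "send_rows", "body": {
  "rows": [
    [0.1, [0.05, 0, 0], 0],
    [0.1, [0.05, 0, 0], 0],
    [0.1, [0.05, 0, 0], 0],
    [0.1, [0, 0, 0], 0]
  ]
}}

```text
time_s: 20.28
tool_pos: [605.8, -135.0, 33.0]
eef_rot: [[0.0, 0.102, 0.995], [-0.0, 0.995, -0.102], [-1.0, -0.0, 0.0]]
wrist_force: [-2.0, 1.4, 5.3]
opening: 0.458
```

{"method": "send_rows", "body": {
  "rows": [
    [0.1, [0.05, 0, 0], 0],
    [0.1, [0, 0, 0], 0],
    [0.1, [0, 0, 0], 0]
  ]
}}

```text
time_s: 20.53
tool_pos: [605.8, -135.0, 32.9]
eef_rot: [[0.001, 0.102, 0.995], [-0.0, 0.995, -0.102], [-1.0, -0.0, 0.001]]
wrist_force: [-2.9, 1.0, 8.3]
opening: 0.457
```

{"method": "send_rows", "body": {
  "rows": [
    [0.1, [-0.1, 0, 0], 0],
    [0.55, [0, 0, 0], 0],
    [0.6, [0, 0, 0], 0],
    [0.65, [0, 0, 0], 0],
    [0.7, [0, 0, 0], 0],
    [0.7, [0, 0, 0], 0],
    [0.7, [0, 0, 0], 0],
    [0.7, [-0.3, 0, 0], 0],
    [0.7, [-0.5, 0, 0], 0],
    [0.7, [-1, 0, 0], 0],
    [0.7, [-2, 0, 0], 0],
    [0.7, [-2, 0, 0], 0]
  ]
}}

```text
time_s: 21.53
tool_pos: [605.2, -134.7, 91.5]
eef_rot: [[-0.001, 0.102, 0.995], [0.0, 0.995, -0.102], [-1.0, 0.0, -0.001]]
wrist_force: [0.9, 0.6, -0.4]
opening: 0.7
```

{"method": "send_rows", "body": {
  "rows": [
    [1, [-2, 0, 0], 0],
    [1, [-2.5, 0, 0], 0],
    [1, [-2.5, -1, -0.3], 0],
    [1, [-1, -2.5, -1.2], 0],
    [1, [0, -2.5, -1.2], 0],
    [1, [0, -2.5, -1.2], 0],
    [1, [0, -2.5, -1.2], 0],
    [1, [0, -2.5, -1.2], 0],
    [1, [0, -2.5, -1.2], 0],
    [1, [0, -2.5, -1.2], 0],
    [1, [0, -1.5, -1.2], 0],
    [1, [0, 0, 0], 0]
  ]
}}

```text
time_s: 22.53
tool_pos: [484.9, -326.9, 171.8]
eef_rot: [[-0.0, 0.106, 0.994], [-0.002, 0.994, -0.106], [-1.0, -0.002, 0.0]]
wrist_force: [-0.0, 0.4, -0.0]
opening: 0.997
```

Run:
```python
from h import *
state()
a=arm.camera('side');b=arm.camera('top');cv2.imwrite('pics/side6.png',a);cv2.imwrite('pics/top6.png',b)
cv2.imwrite('pics/c6.png',np.hstack([cv2.resize(a[165:220,200:290],(450,275),interpolation=2),cv2.resize(b[140:222,250:310],(201,275),interpolation=2)]))
cv2.imwrite('pics/c6b.png',b[120:280,230:430].repeat(4,0).repeat(4,1)[:600,:800])
```

```text
t 22.53 tcp [ 484.9 -326.9  171.8] yawY 83.9 down -1.0 F [-0.   0.4 -0. ] op 0.997 q [-40.  24.  -2.  63.  -0. -34.]
```

View pics/c6.png

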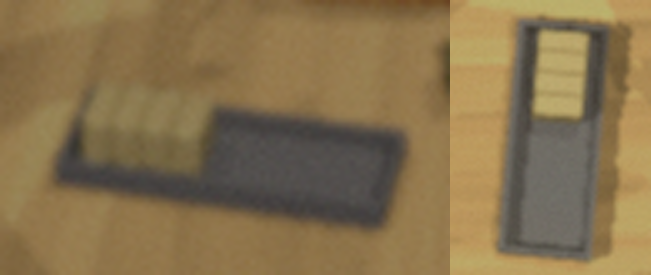

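View pics/c6b.png

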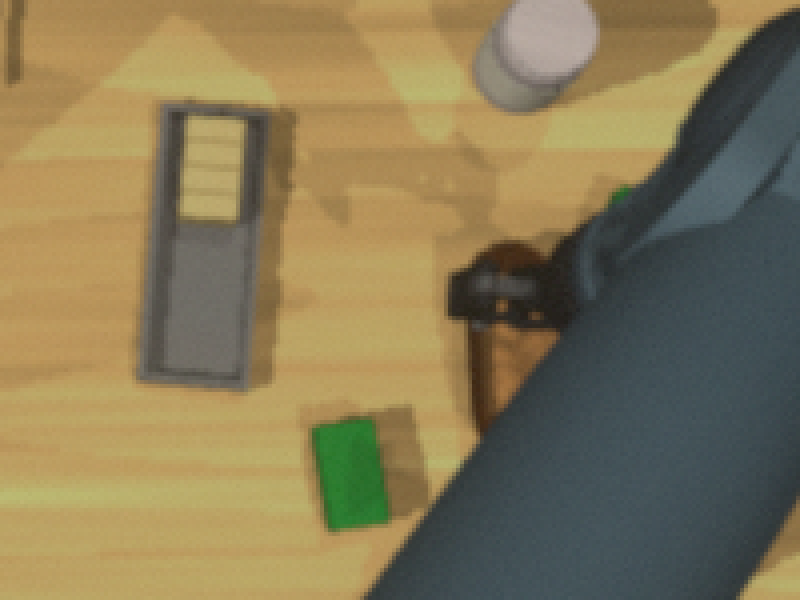

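Run:
```python
from h import *
a=cv2.imread('pics/side4.png');crop(a,250,125,305,172,12,'pics/c7.png')
```

```text
(no output)
```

View pics/c7.png

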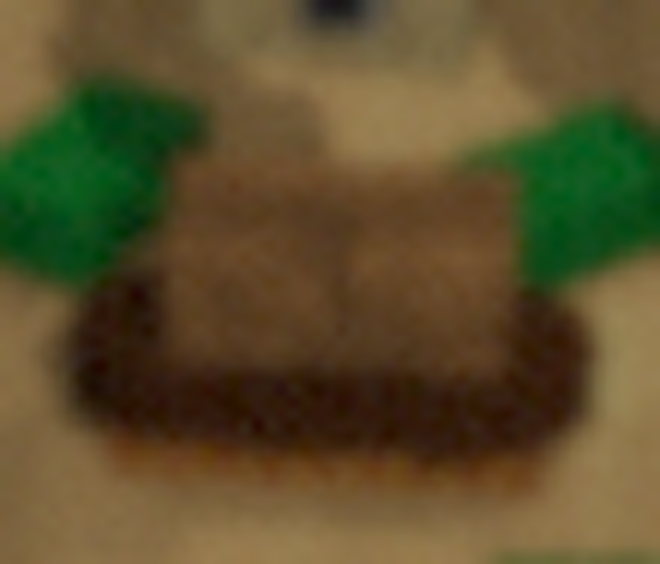

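{"method": "send_rows", "body": {
  "rows": [
    [1, [0, 2.5, 0], 0],
    [1, [0, 2.5, 0], 0],
    [1, [0, 2.5, 0], 0],
    [1, [0, 2.5, 0], 0],
    [1, [0, 2.5, 0], 0],
    [1, [0, 2.5, 0], 0]
  ]
}}

```text
time_s: 23.13
tool_pos: [502.8, -172.2, 171.2]
eef_rot: [[0.001, 0.1, 0.995], [0.0, 0.995, -0.1], [-1.0, 0.0, 0.001]]
wrist_force: [-0.0, 0.1, 1.2]
opening: 0.999
```

Run:
```python
from h import *
state()
b=arm.camera('top');a=arm.camera('side');cv2.imwrite('pics/top8.png',b);cv2.imwrite('pics/side8.png',a);crop(b,335,170,395,240,8,'pics/c8.png');crop(a,245,120,310,175,9,'pics/c8s.png')
```

```text
t 23.13 tcp [ 502.8 -172.2  171.2] yawY 84.27 down -1.0 F [-0.   0.1  1.2] op 0.999 q [-26.  18. -11.  60.   0. -20.]
```

View pics/c8.png

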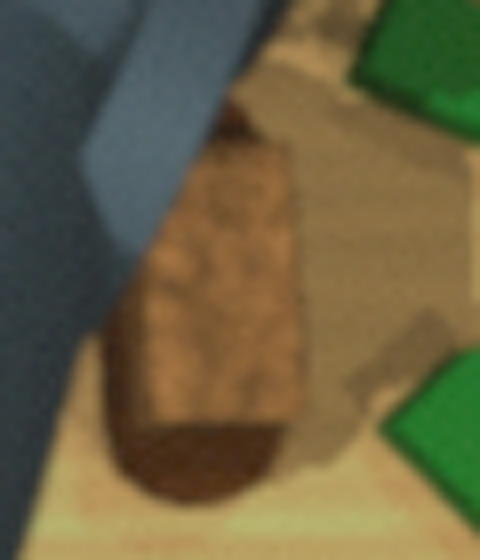

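View pics/c8s.png

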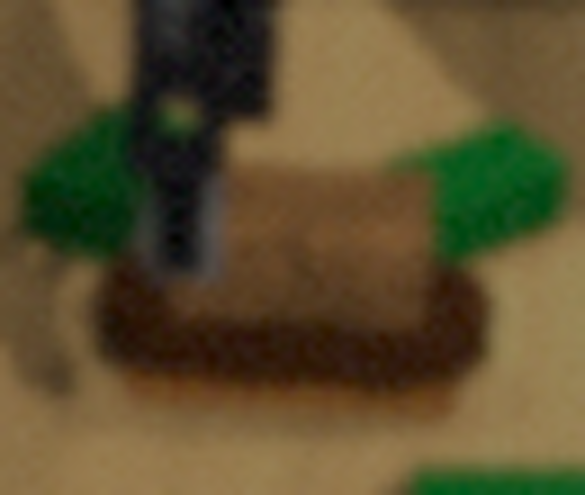

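Run:
```python
from h import *
P=lambda x,y:((x+.5)/8-.5+335,(y+.5)/8-.5+170)
for p in((286,148),(302,425),(302,380),(294,230),(155,423)): print(p,onz("top",*P(*p),72).round(1))
print("brush bottom tip",onz("top",*P(192,505),36).round(1),"L at",onz("top",*P(104,380),36).round(1))
Q=lambda x,y:((x+.5)/12-.5+250,(y+.5)/12-.5+125)
print("side4 cork top far", [onz("side",*Q(*p),72).round(1) for p in((175,160),(515,172))],"near top",[onz("side",*Q(*p),72).round(1) for p in((165,225),(515,235))],"near bot",[onz("side",*Q(*p),36).round(1) for p in((165,358),(512,375))])
print("brush ends",[onz("side",*Q(*p),30).round(1) for p in((70,345),(592,360))],"bristle",[onz("side",*Q(*p),0).round(1) for p in((110,462),(545,490))])
print("brush near bottom edge of wood", [onz("side",*Q(*p),14).round(1) for p in((150,432),(500,455))])
```

```text
(286, 148) [ 526.9 -355.3   72. ]
(302, 425) [ 438.3 -356.1   72. ]
(302, 380) [ 452.5 -356.8   72. ]
(294, 230) [ 500.4 -356.6   72. ]
(155, 423) [ 439.3 -309.7   72. ]
brush bottom tip [ 415.6 -328.3   36. ] L at [ 456.4 -301.5   36. ]
side4 cork top far [array([ 530.3, -348.9,   72. ]), array([ 441.9, -353.2,   72. ])] near top [array([ 529.5, -316.4,   72. ]), array([ 440.2, -321.9,   72. ])] near bot [array([ 528.4, -309.7,   36. ]), array([ 438.7, -312.1,   36. ])]
brush ends [array([ 554.6, -322.4,   30. ]), array([ 418.7, -331.2,   30. ])] bristle [array([ 543. , -313.7,    0. ]), array([ 428.5, -313.9,    0. ])]
brush near bottom edge of wood [array([ 531.9, -308. ,   14. ]), array([ 440.5, -307.8,   14. ])]
```

```bash
python3 -c "
from h import *
go(483.5,-333,120,89.5)"
```

```text
t 23.23 tcp [ 502.6 -170.1  171.1] yawY 84.52 down -1.0 F [ 0.4 -1.2 -0.1] op 1.002 q [-26.  18. -11.  60.   0. -20.]
total cm [  5.08 -16.41  -0.34] per row /12 [ 0.424 -1.367 -0.029] len 14.3
spin -0.087 per row -0.0072
```

{"method": "send_rows", "body": {
  "rows": [
    [1, [0.3, -1.6, 0], 0],
    [1, [0.3, -1.6, -0.03], 0],
    [1, [0.3, -1.6, -0.03], 0],
    [1, [0.5, -1.6, -0.03], 0],
    [1, [0.5, -1.6, -0.03], 0],
    [1, [0.5, -1.6, -0.03], 0],
    [1, [0.5, -1.6, -0.03], 0],
    [1, [0.5, -1.6, -0.03], 0],
    [1, [0.5, -1.6, -0.03], 0],
    [1, [0.5, -1.6, -0.03], 0],
    [1, [0.5, -0.4, 0], -0.045],
    [1, [0.3, 0, 0], -0.045]
  ]
}}

```text
time_s: 24.23
tool_pos: [482.5, -339.7, 117.8]
eef_rot: [[-0.0, 0.012, 1.0], [-0.0, 1.0, -0.012], [-1.0, -0.0, -0.0]]
wrist_force: [-0.1, -0.2, -0.4]
opening: 0.997
```

{"method": "send_rows", "body": {
  "rows": [
    [1, [0, 0, 0], 0]
  ]
}}

```text
time_s: 24.32
tool_pos: [482.2, -338.3, 117.5]
eef_rot: [[-0.001, 0.012, 1.0], [0.001, 1.0, -0.012], [-1.0, 0.001, -0.001]]
wrist_force: [-0.5, -0.5, -0.4]
opening: 1.001
```

```bash
python3 -c "
from h import *
go(483.5,-333,64.5,89.5)"
```

```text
t 24.32 tcp [ 482.2 -338.3  117.5] yawY 89.31 down -1.0 F [-0.5 -0.5 -0.4] op 1.001 q [-41.  27.  -6.  57.  -0. -41.]
total cm [5.3  0.53 0.13] per row /12 [0.442 0.044 0.011] len 4.4
spin -0.003 per row -0.0003
```

{"method": "send_rows", "body": {
  "rows": [
    [1, [0, 0.3, 0.1], 0],
    [1, [0.2, 0.25, 0], 0],
    [1, [0.4, 0, 0], 0],
    [1, [0.5, 0, 0], 0],
    [1, [0.6, 0, 0], 0],
    [1, [0.6, 0, 0], 0],
    [1, [0.6, 0, 0], 0],
    [1, [0.6, 0, 0], 0],
    [1, [0.6, 0, 0], 0],
    [1, [0.6, 0, 0], 0],
    [1, [0.5, 0, 0], 0],
    [1, [0.1, 0, 0], 0]
  ]
}}

```text
time_s: 25.32
tool_pos: [483.3, -331.5, 64.3]
eef_rot: [[-0.001, 0.012, 1.0], [0.001, 1.0, -0.012], [-1.0, 0.001, -0.001]]
wrist_force: [-0.9, 0.5, -0.1]
opening: 1.001
```

{"method": "send_rows", "body": {
  "rows": [
    [0.9, [0, 0, 0], 0],
    [0.8, [0, 0, 0], 0],
    [0.75, [0, 0, 0], 0],
    [0.7, [0, 0, 0], 0],
    [0.65, [0, 0, 0], 0],
    [0.6, [0, 0, 0], 0],
    [0.5, [0, 0, 0], 0],
    [0.3, [0, 0, 0], 0],
    [0.1, [0, 0, 0], 0],
    [0.1, [0, 0, 0], 0],
    [0.1, [0, 0, 0], 0],
    [0.1, [0, 0, 0], 0]
  ],
  "squeeze": 30
}}

```text
time_s: 26.32
tool_pos: [484.3, -332.4, 66.2]
eef_rot: [[0.001, 0.012, 1.0], [-0.001, 1.0, -0.012], [-1.0, -0.001, 0.001]]
wrist_force: [-0.8, -0.7, 5.3]
opening: 0.58
```

{"method": "send_rows", "body": {
  "rows": [
    [0.1, [-0.2, 0, 0], 0],
    [0.1, [-0.3, 0, 0], 0],
    [0.1, [-0.5, 0, 0], 0],
    [0.1, [-0.5, 0, 0], 0],
    [0.1, [-0.5, 0, 0], 0],
    [0.1, [-1, 0, 0], 0],
    [0.1, [-1, 0, 0], 0],
    [0.1, [-1, 0, 0], 0]
  ]
}}

```text
time_s: 26.98
tool_pos: [484.1, -332.1, 117.0]
eef_rot: [[0.0, 0.012, 1.0], [-0.0, 1.0, -0.012], [-1.0, -0.0, 0.001]]
wrist_force: [0.7, -0.3, 0.4]
opening: 0.578
```

Run:
```python
from h import *
state()
a=arm.camera('side');cv2.imwrite('pics/side9.png',a);crop(a,235,90,325,180,6,'pics/c9.png')
go(519,-125.5,120,84.2)
```

```text
t 26.98 tcp [ 484.1 -332.1  117. ] yawY 89.33 down -1.0 F [ 0.7 -0.3  0.4] op 0.578 q [-41.  27.  -7.  56.  -0. -40.]
t 27.03 tcp [ 485.2 -333.   119.2] yawY 89.32 down -1.0 F [ 1.4 -0.4  0.5] op 0.582 q [-41.  27.  -7.  56.  -0. -40.]
total cm [-0.12 20.79  3.14] per row /12 [-0.01   1.732  0.262] len 17.5
spin 0.089 per row 0.0075
```

View pics/c9.png

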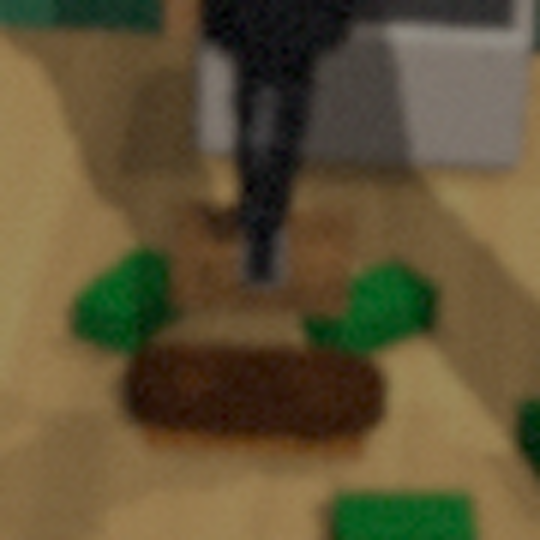

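Cork is held level (crop (260,255)) and the brush is uncovered. Going to the tray.

{"method": "send_rows", "body": {
  "rows": [
    [0.1, [0, 1.73, 0.27], 0],
    [0.1, [0, 1.73, 0.27], 0],
    [0.1, [0, 1.73, 0.27], 0],
    [0.1, [0, 1.73, 0.27], 0],
    [0.1, [0, 1.73, 0.27], 0],
    [0.1, [0, 1.73, 0.27], 0],
    [0.1, [0, 1.73, 0.27], 0],
    [0.1, [0, 1.73, 0.27], 0],
    [0.1, [0, 1.73, 0.27], 0],
    [0.1, [0, 1.73, 0.27], 0.03],
    [0.1, [0, 1.73, 0.27], 0.03],
    [0.1, [0, 1.73, 0.27], 0.03]
  ]
}}

```text
time_s: 28.03
tool_pos: [520.6, -124.3, 116.2]
eef_rot: [[0.001, 0.103, 0.995], [-0.0, 0.995, -0.103], [-1.0, -0.0, 0.001]]
wrist_force: [-0.5, 0.0, -0.1]
opening: 0.583
```

{"method": "send_rows", "body": {
  "rows": [
    [0.1, [0, 0, 0], 0]
  ]
}}

```text
time_s: 28.12
tool_pos: [520.8, -122.4, 116.2]
eef_rot: [[0.001, 0.099, 0.995], [0.001, 0.995, -0.099], [-1.0, 0.001, 0.001]]
wrist_force: [0.8, -0.5, -0.9]
opening: 0.576
```

Run:
```python
from h import *
go(519,-125.8,65,84.2)
```

```text
t 28.12 tcp [ 520.8 -122.4  116.2] yawY 84.31 down -1.0 F [ 0.8 -0.5 -0.9] op 0.576 q [-20.  21. -16.  53.   0. -14.]
total cm [ 5.11 -0.36 -0.15] per row /12 [ 0.426 -0.03  -0.013] len 4.3
spin 0.002 per row 0.0002
```

{"method": "send_rows", "body": {
  "rows": [
    [0.1, [0.2, -0.15, -0.05], 0],
    [0.1, [0.5, -0.15, -0.05], 0],
    [0.1, [0.5, 0, 0], 0],
    [0.1, [0.5, 0, 0], 0],
    [0.1, [0.5, 0, 0], 0],
    [0.1, [0.5, 0, 0], 0],
    [0.1, [0.5, 0, 0], 0],
    [0.1, [0.5, 0, 0], 0],
    [0.1, [0.5, 0, 0], 0],
    [0.1, [0.5, 0, 0], 0],
    [0.1, [0.4, 0, 0], 0],
    [0.1, [0, 0, 0], 0]
  ]
}}

```text
time_s: 29.12
tool_pos: [518.3, -127.7, 63.6]
eef_rot: [[-0.001, 0.102, 0.995], [0.001, 0.995, -0.102], [-1.0, 0.0, -0.002]]
wrist_force: [-0.4, -0.3, -1.1]
opening: 0.58
```

Run:
```python
from h import *
go(519,-125.8,35,84.2)
a=arm.camera('side');b=arm.camera('top');cv2.imwrite('pics/side10.png',a);cv2.imwrite('pics/top10.png',b);cv2.imwrite('pics/c10.png',cv2.resize(a[140:220,195:295],(750,600),interpolation=2))
go(519,-125.8,35,84.2)
```

```text
t 29.12 tcp [ 518.3 -127.7   63.6] yawY 84.17 down -1.0 F [-0.4 -0.3 -1.1] op 0.58 q [-21.  24. -20.  46.  -0. -15.]
total cm [2.86 0.19 0.05] per row /12 [0.238 0.016 0.004] len 2.4
spin -0.001 per row -0.0
t 29.22 tcp [ 518.9 -127.9   64.4] yawY 84.17 down -1.0 F [-0.3 -0.2  0. ] op 0.579 q [-21.  24. -20.  46.  -0. -15.]
total cm [ 2.94  0.21 -0.01] per row /12 [ 0.245  0.017 -0.001] len 2.5
spin -0.001 per row -0.0
```

View pics/c10.png

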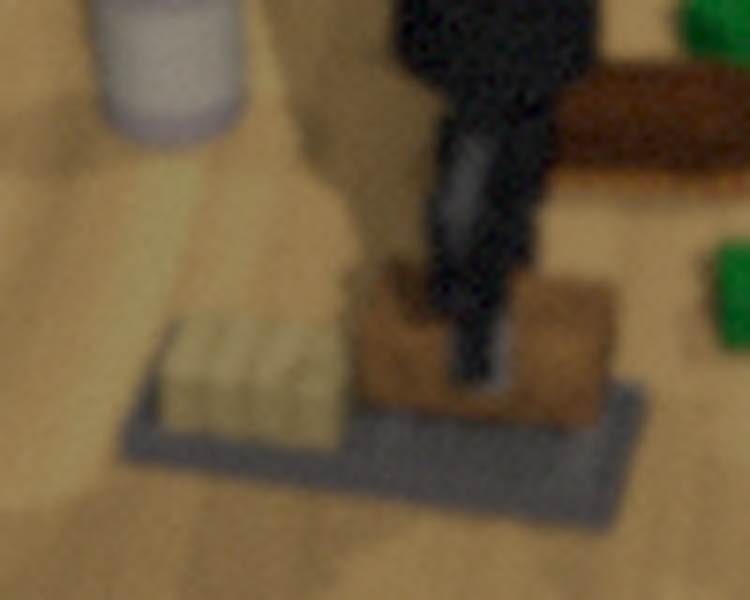

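View pics/top10.png

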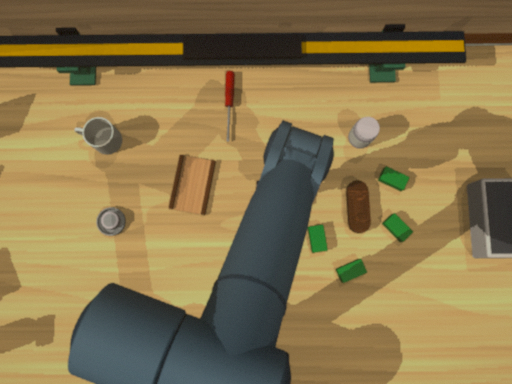

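Run:
```python
from h import *
P=lambda x,y:((x+.5)/7.5-.5+195,(y+.5)/7.5-.5+140)
q=[onz("side",*P(*p),35) for p in((358,400),(603,427))];print(q)
m=(q[0]+q[1])/2;t=np.array([562.8,-94.8]);d=m[:2]-t;u=np.array([np.cos(np.radians(-5.6)),np.sin(np.radians(-5.6))]);n=np.array([-u[1],u[0]]);print(d@u,d@n)
w=[onz("side",*P(*p),34) for p in((165,365),(345,387))];print("wax near top",w);d=(w[0]+w[1])[:2]/2-t;print(d@u,d@n)
w=[onz("side",*P(*p),14) for p in((160,428),(340,450))];print("wax near low",w)
# brush from top10
b=cv2.imread('pics/top10.png');h=cv2.cvtColor(b,cv2.COLOR_BGR2HSV)
print(b[207,340:378].tolist())
m=np.zeros(b.shape[:2],np.uint8);m[172:240,338:380]=(b[172:240,338:380,2]<90)&(h[172:240,338:380,1]>125)
c,_=cv2.findContours(m,0,1);k=max(c,key=cv2.contourArea);r=cv2.minAreaRect(k);print(r,cv2.fitEllipse(k));print([onz("top",*r[0],z).round(1) for z in(25,36)])
crop(b,335,170,395,240,8,'pics/c11.png')
```

```text
[array([ 566.09219739, -107.0130313 ,   35.        ]), array([ 474.4017088 , -101.34697026,   35.        ])]
-41.43463055851587 -13.487683498846488
wax near top [array([ 641.48646694, -121.37103295,   34.        ]), array([ 572.21845161, -115.70736491,   34.        ])]
46.158754375771586 -19.32713451138702
wax near low [array([ 641.98564776, -108.30224803,   14.        ]), array([ 572.65087953, -102.94994671,   14.        ])]
[[103, 166, 190], [96, 155, 186], [87, 144, 179], [82, 138, 171], [81, 132, 166], [81, 132, 161], [62, 104, 132], [41, 65, 88], [25, 50, 75], [26, 51, 81], [23, 51, 81], [28, 52, 83], [26, 49, 81], [26, 53, 82], [27, 55, 90], [24, 55, 88], [33, 59, 91], [27, 54, 90], [26, 55, 90], [28, 54, 89], [27, 53, 86], [28, 52, 84], [29, 54, 85], [28, 52, 82], [28, 52, 79], [29, 52, 80], [29, 53, 82], [27, 52, 83], [24, 52, 85], [40, 70, 100], [59, 100, 130], [71, 118, 146], [70, 116, 144], [74, 118, 148], [73, 118, 146], [69, 117, 146], [72, 118, 145], [72, 117, 145]]
((357.6549072265625, 205.32301330566406), (50.88703536987305, 21.48563575744629), 86.18592071533203) ((357.8031921386719, 207.7408905029297), (22.46829605102539, 52.151947021484375), 176.37472534179688)
[array([ 488.3, -331.6,   25. ]), array([ 487. , -329.1,   36. ])]
```

View pics/c11.png

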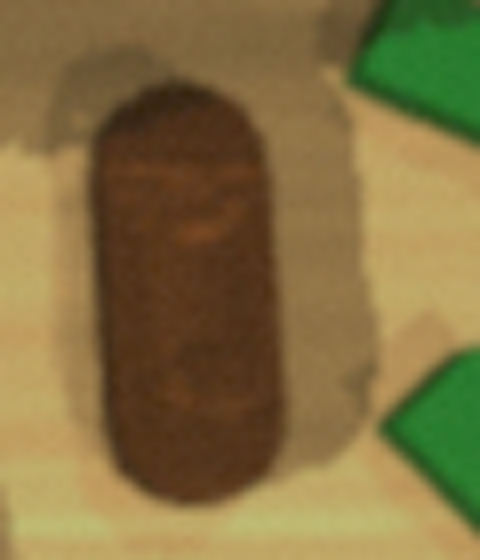

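Compared with the tray in the same view, the cork sits about 1.5 mm towards −y and 2 mm towards −x, so I'll correct that while lowering.

{"method": "send_rows", "body": {
  "rows": [
    [0.1, [0, 0.15, 0.15], 0],
    [0.1, [0.3, 0, 0], 0],
    [0.1, [0.5, 0, 0], 0],
    [0.1, [0.5, 0, 0], 0],
    [0.1, [0.5, 0, 0], 0],
    [0.1, [0.4, 0, 0], 0],
    [0.1, [0.3, 0, 0], 0],
    [0.1, [0.2, 0, 0], 0],
    [0.1, [0.1, 0, 0], 0],
    [0.1, [0, 0, 0], 0]
  ]
}}

```text
time_s: 30.05
tool_pos: [520.5, -126.6, 36.4]
eef_rot: [[-0.0, 0.102, 0.995], [0.0, 0.995, -0.102], [-1.0, -0.0, -0.0]]
wrist_force: [-0.1, 0.9, -1.8]
opening: 0.582
```

{"method": "send_rows", "body": {
  "rows": [
    [0.1, [0.1, 0, 0], 0],
    [0.1, [0.1, 0, 0], 0],
    [0.1, [0.05, 0, 0], 0],
    [0.1, [0, 0, 0], 0]
  ]
}}

```text
time_s: 30.38
tool_pos: [521.0, -126.8, 35.3]
eef_rot: [[0.001, 0.102, 0.995], [-0.001, 0.995, -0.102], [-1.0, -0.0, 0.001]]
wrist_force: [-2.6, 1.2, 6.6]
opening: 0.582
```

{"method": "send_rows", "body": {
  "rows": [
    [0.1, [0.05, 0, 0], 0],
    [0.1, [0.05, 0, 0], 0],
    [0.1, [0, 0, 0], 0]
  ]
}}

```text
time_s: 30.63
tool_pos: [521.0, -126.7, 35.2]
eef_rot: [[0.001, 0.101, 0.995], [-0.001, 0.995, -0.101], [-1.0, -0.001, 0.001]]
wrist_force: [-5.4, 2.2, 14.3]
opening: 0.576
```

{"method": "send_rows", "body": {
  "rows": [
    [0.1, [-0.1, 0, 0], 0],
    [0.62, [0, 0, 0], 0],
    [0.66, [0, 0, 0], 0],
    [0.7, [0, 0, 0], 0],
    [0.75, [0, 0, 0], 0],
    [0.75, [0, 0, 0], 0],
    [0.75, [0, 0, 0], 0],
    [0.75, [-0.3, 0, 0], 0],
    [0.75, [-0.5, 0, 0], 0],
    [0.75, [-1, 0, 0], 0],
    [0.75, [-2, 0, 0], 0],
    [0.75, [-2, 0, 0], 0]
  ]
}}

```text
time_s: 31.63
tool_pos: [520.1, -126.4, 93.0]
eef_rot: [[-0.001, 0.102, 0.995], [0.0, 0.995, -0.102], [-1.0, 0.0, -0.001]]
wrist_force: [-0.3, 0.0, -0.2]
opening: 0.752
```

Run:
```python
from h import *
a=arm.camera('side');cv2.imwrite('pics/side12.png',a);cv2.imwrite('pics/c12.png',cv2.resize(a[140:220,195:295],(750,600),interpolation=2))
go(486.5,-332,120,89)
k=8
P=lambda x,y:((x+.5)/8-.5+335,(y+.5)/8-.5+170)
for z in(36,30,25): print(z,[onz("top",*P(*p),z).round(1) for p in((182,80),(195,505),(92,170),(106,420),(268,160),(284,420))])
```

```text
t 31.68 tcp [ 523.  -127.4   97.5] yawY 84.17 down -1.0 F [0.4 0.4 3. ] op 0.751 q [-20.  22. -17.  50.  -0. -15.]
total cm [ -2.22 -20.72  -1.54] per row /12 [-0.185 -1.727 -0.128] len 17.4
spin -0.084 per row -0.007
36 [array([ 555.5, -331.2,   36. ]), array([ 415.6, -329.3,   36. ]), array([ 525.7, -300.3,   36. ]), array([ 443.4, -301.6,   36. ]), array([ 528.5, -358.3,   36. ]), array([ 442.9, -359.5,   36. ])]
30 [array([ 556.5, -332.6,   30. ]), array([ 415.9, -330.7,   30. ]), array([ 526.6, -301.6,   30. ]), array([ 443.9, -302.8,   30. ]), array([ 529.4, -359.8,   30. ]), array([ 443.4, -361. ,   30. ])]
25 [array([ 557.4, -333.7,   25. ]), array([ 416.2, -331.8,   25. ]), array([ 527.3, -302.6,   25. ]), array([ 444.3, -303.8,   25. ]), array([ 530.2, -361.1,   25. ]), array([ 443.8, -362.2,   25. ])]
```

View pics/c12.png

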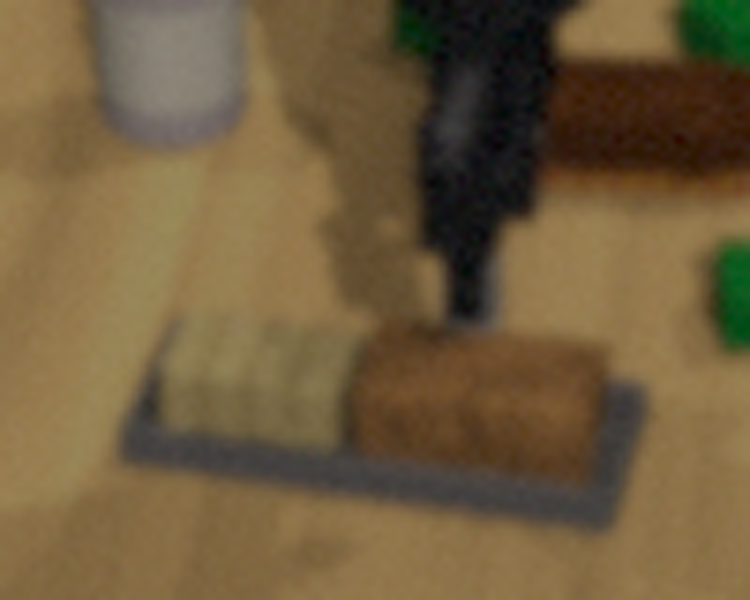

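Both lie flat in the tray with a gap between them. The brush is measured at about (486,−332), yaw about +0.5°.

{"method": "send_rows", "body": {
  "rows": [
    [0.9, [-0.5, -1.73, -0.13], 0],
    [0.9, [-0.5, -1.73, -0.13], 0],
    [0.9, [-0.5, -1.73, -0.13], 0],
    [0.9, [-0.5, -1.73, -0.13], 0],
    [0.9, [0, -1.73, -0.13], 0],
    [0.9, [0, -1.73, -0.13], 0],
    [0.9, [0, -1.73, -0.13], 0],
    [0.9, [0, -1.73, -0.13], 0],
    [0.9, [0, -1.73, -0.13], 0],
    [0.9, [0, -1.73, -0.13], -0.037],
    [0.9, [0, -1.7, -0.13], -0.037],
    [0.9, [0, -1.7, -0.13], -0.037]
  ]
}}

```text
time_s: 32.68
tool_pos: [485.9, -332.3, 113.2]
eef_rot: [[0.001, -0.011, 1.0], [-0.001, 1.0, 0.011], [-1.0, -0.001, 0.001]]
wrist_force: [-0.2, 0.1, -1.1]
opening: 0.897
```

{"method": "send_rows", "body": {
  "rows": [
    [0.9, [0, 0, 0], 0],
    [0.9, [0, 0, 0], 0]
  ]
}}

```text
time_s: 32.85
tool_pos: [486.1, -332.0, 112.9]
eef_rot: [[0.001, -0.007, 1.0], [-0.001, 1.0, 0.007], [-1.0, -0.001, 0.001]]
wrist_force: [0.2, -0.3, -0.2]
opening: 0.903
```

Run:
```python
from h import *
go(486,-332,60,90.5);arm.camera('side');go(486,-332,60,90.5)
```

```text
t 32.85 tcp [ 486.1 -332.   112.9] yawY 90.42 down -1.0 F [ 0.2 -0.3 -0.2] op 0.903 q [-41.  27.  -7.  56.   0. -41.]
total cm [ 5.29  0.01 -0.02] per row /12 [ 0.44   0.    -0.001] len 4.4
spin -0.001 per row -0.0001
t 32.9 tcp [ 486.  -331.2  112.7] yawY 90.47 down -1.0 F [0.3 0.8 0.2] op 0.902 q [-40.  27.  -7.  56.   0. -41.]
total cm [ 5.27 -0.08 -0.01] per row /12 [ 0.439 -0.007 -0.001] len 4.4
spin -0.001 per row -0.0
```

Descend 86 mm to TCP z≈27.

{"method": "send_rows", "body": {
  "rows": [
    [0.9, [0.4, 0, 0], 0],
    [0.9, [0.8, 0, 0], 0],
    [0.9, [0.9, 0, 0], 0],
    [0.9, [0.9, 0, 0], 0],
    [0.9, [0.9, 0, 0], 0],
    [0.9, [0.9, 0, 0], 0],
    [0.9, [0.9, 0, 0], 0],
    [0.9, [0.8, 0, 0], 0],
    [0.9, [0.7, 0, 0], 0],
    [0.9, [0.6, 0, 0], 0],
    [0.9, [0.5, 0, 0], 0],
    [0.9, [0.3, 0, 0], 0]
  ]
}}

```text
time_s: 33.9
tool_pos: [485.8, -331.1, 25.4]
eef_rot: [[-0.0, -0.009, 1.0], [0.0, 1.0, 0.009], [-1.0, 0.0, -0.0]]
wrist_force: [-0.4, -0.3, -0.8]
opening: 0.9
```

{"method": "send_rows", "body": {
  "rows": [
    [0.85, [0, 0, 0], 0],
    [0.8, [0, 0, 0], 0],
    [0.75, [0, 0, 0], 0],
    [0.7, [0, 0, 0], 0],
    [0.65, [0, 0, 0], 0],
    [0.6, [0, 0, 0], 0],
    [0.5, [0, 0, 0], 0],
    [0.3, [0, 0, 0], 0],
    [0.2, [0, 0, 0], 0],
    [0.2, [0, 0, 0], 0],
    [0.2, [0, 0, 0], 0],
    [0.2, [0, 0, 0], 0]
  ],
  "squeeze": 40
}}

```text
time_s: 34.9
tool_pos: [486.4, -331.6, 26.9]
eef_rot: [[0.001, -0.009, 1.0], [-0.001, 1.0, 0.009], [-1.0, -0.001, 0.001]]
wrist_force: [-0.6, 0.5, 5.7]
opening: 0.65
```

{"method": "send_rows", "body": {
  "rows": [
    [0.2, [-0.2, 0, 0], 0],
    [0.2, [-0.3, 0, 0], 0],
    [0.2, [-0.5, 0, 0], 0],
    [0.2, [-0.5, 0, 0], 0],
    [0.2, [-1, 0, 0], 0],
    [0.2, [-1, 0, 0], 0],
    [0.2, [-1.5, 0, 0], 0],
    [0.2, [-1.5, 0, 0], 0],
    [0.2, [-1.5, 0, 0], 0],
    [0.2, [-1.5, 0, 0], 0]
  ]
}}

```text
time_s: 35.73
tool_pos: [486.2, -331.4, 123.0]
eef_rot: [[0.001, -0.009, 1.0], [-0.001, 1.0, 0.009], [-1.0, -0.001, 0.001]]
wrist_force: [0.5, 0.4, -1.0]
opening: 0.651
```

Run:
```python
from h import *
a=arm.camera('side');cv2.imwrite('pics/side13.png',a);cv2.imwrite('pics/c13.png',cv2.resize(a[80:180,225:345],(720,600),interpolation=2))
go(551.5,107.5,115,79.3)
```

```text
t 35.78 tcp [ 487.6 -332.6  126.3] yawY 90.53 down -1.0 F [ 0.8 -1.3 -0.1] op 0.644 q [-40.  26.  -6.  57.  -0. -41.]
total cm [ 0.98 43.96  6.79] per row /12 [0.082 3.663 0.566] len 37.1
spin 0.196 per row 0.0163
```

View pics/c13.png

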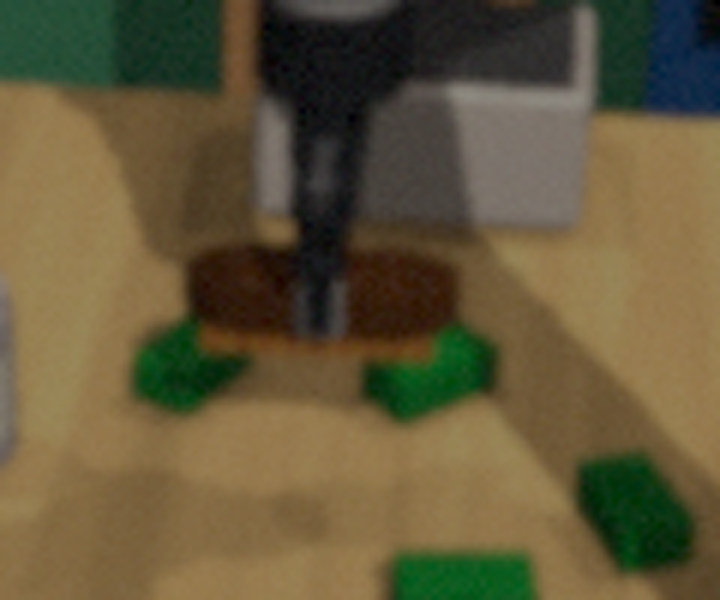

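Brush is held level at crop (322,290). Moving over to the cradle.

{"method": "send_rows", "body": {
  "rows": [
    [0.2, [0, 1, 0.28], 0],
    [0.2, [0, 1.5, 0.28], 0],
    [0.2, [0, 1.9, 0.28], 0],
    [0.2, [0, 1.9, 0.28], 0],
    [0.2, [0, 1.9, 0.28], 0],
    [0.2, [0, 1.9, 0.28], 0],
    [0.2, [0, 1.9, 0.28], 0],
    [0.2, [0, 1.9, 0.28], 0],
    [0.2, [0, 1.9, 0.28], 0],
    [0.2, [0, 1.9, 0.28], 0],
    [0.2, [0, 1.9, 0.28], 0],
    [0.2, [0, 1.9, 0.28], 0]
  ]
}}

```text
time_s: 36.78
tool_pos: [516.1, -113.0, 119.7]
eef_rot: [[-0.003, -0.01, 1.0], [0.001, 1.0, 0.01], [-1.0, 0.002, -0.003]]
wrist_force: [-0.3, -0.7, -3.0]
opening: 0.646
```

{"method": "send_rows", "body": {
  "rows": [
    [0.2, [0, 1.9, 0.28], 0],
    [0.2, [0, 1.9, 0.28], 0],
    [0.2, [0, 1.9, 0.28], 0],
    [0.2, [0, 1.9, 0.28], 0],
    [0.2, [0, 1.9, 0.28], 0],
    [0.2, [0, 1.9, 0.28], 0],
    [0.2, [0, 1.9, 0.28], 0],
    [0.2, [0, 1.9, 0.28], 0],
    [0.2, [0, 1.9, 0.28], 0],
    [0.2, [0, 1.9, 0.28], 0.065],
    [0.2, [0, 1.5, 0.28], 0.065],
    [0.2, [0, 1, 0.28], 0.066]
  ]
}}

```text
time_s: 37.78
tool_pos: [549.2, 101.7, 119.6]
eef_rot: [[-0.003, 0.186, 0.982], [0.001, 0.982, -0.186], [-1.0, 0.0, -0.004]]
wrist_force: [-0.7, 0.4, -1.4]
opening: 0.645
```

Run:
```python
from h import *
go(551.5,107,70,79.3)
arm.camera('side')
go(551.5,107,70,79.3)
```

```text
t 37.78 tcp [549.2 101.7 119.6] yawY 79.26 down -1.0 F [-0.7  0.4 -1.4] op 0.645 q [  4.  24. -11.  55.   0.  15.]
total cm [4.96 0.56 0.15] per row /12 [0.413 0.047 0.012] len 4.2
spin -0.001 per row -0.0001
t 37.83 tcp [550.2 102.8 119.7] yawY 79.22 down -1.0 F [ 1.3  1.8 -1.2] op 0.645 q [  4.  24. -11.  55.   0.  15.]
total cm [4.97 0.43 0.06] per row /12 [0.415 0.036 0.005] len 4.2
spin -0.001 per row -0.0001
```

{"method": "send_rows", "body": {
  "rows": [
    [0.2, [0, 0.25, 0.06], 0],
    [0.2, [0.3, 0.2, 0], 0],
    [0.2, [0.5, 0, 0], 0],
    [0.2, [0.6, 0, 0], 0],
    [0.2, [0.6, 0, 0], 0],
    [0.2, [0.6, 0, 0], 0],
    [0.2, [0.6, 0, 0], 0],
    [0.2, [0.6, 0, 0], 0],
    [0.2, [0.6, 0, 0], 0],
    [0.2, [0.4, 0, 0], 0],
    [0.2, [0.2, 0, 0], 0],
    [0.2, [0, 0, 0], 0]
  ]
}}

```text
time_s: 38.83
tool_pos: [552.5, 103.0, 70.5]
eef_rot: [[-0.001, 0.186, 0.983], [-0.0, 0.983, -0.186], [-1.0, -0.0, -0.001]]
wrist_force: [-0.9, 0.5, -1.6]
opening: 0.643
```

Run:
```python
from h import *
a=arm.camera('side');b=arm.camera('top');cv2.imwrite('pics/side14.png',a);cv2.imwrite('pics/top14.png',b);cv2.imwrite('pics/c14.png',cv2.resize(a[205:285,190:290],(750,600),interpolation=2))
go(551.5,107,34,79.3)
```

```text
t 38.93 tcp [553.  103.   71.2] yawY 79.3 down -1.0 F [-0.4 -0.1 -0.8] op 0.646 q [  4.  27. -15.  49.  -0.  15.]
total cm [ 3.72  0.36 -0.22] per row /12 [ 0.31   0.03  -0.019] len 3.1
spin 0.0 per row 0.0
```

View pics/c14.png

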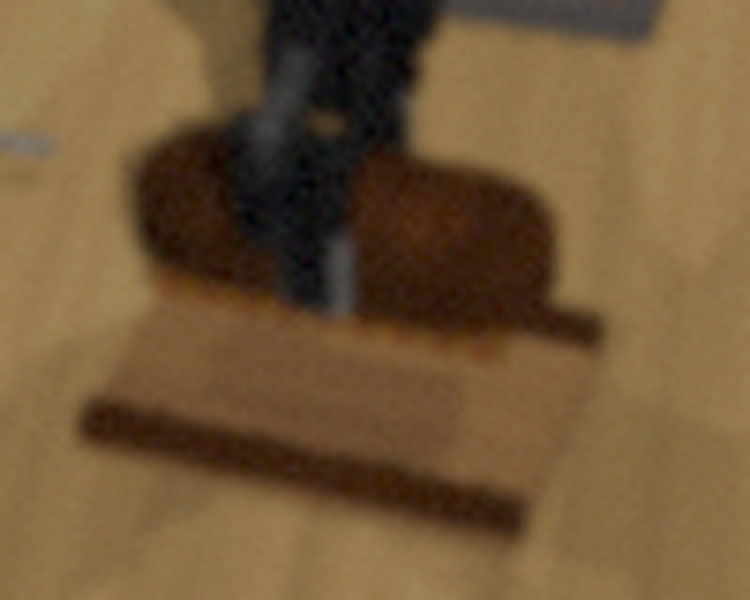

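View pics/top14.png

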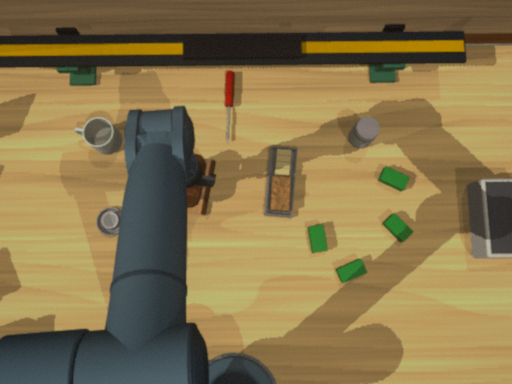

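Run:
```python
from h import *
P=lambda x,y:((x+.5)/7.5-.5+190,(y+.5)/7.5-.5+205)
q=[onz("side",*P(*p),44) for p in((158,292),(500,352))];print("bristle near bot",np.round(q,1))
r1=[onz("side",*P(*p),14) for p in((92,402),(525,492))];print("near rail inner top",np.round(r1,1))
r2=[onz("side",*P(*p),14) for p in((80,428),(518,520))];print("near rail outer top",np.round(r2,1))
w=[onz("side",*P(*p),44+25) for p in((135,195),(552,250))];print("brush ends",np.round(w,1))
u=np.array([np.cos(np.radians(-10.7)),np.sin(np.radians(-10.7))]);n=np.array([-u[1],u[0]])
f=lambda l:[round(x,1) for x in ((sum(l)/2)[:2]@u,(sum(l)/2)[:2]@n)]
for l in(q,r1,r2,w): v=l[0]-l[1];print(f(l),np.degrees(np.arctan2(v[1],v[0])).round(1))
print("cradle ctr est",np.array([551.5,107])@u,np.array([551.5,107])@n, "tcp",np.array([552.8,103])@u,np.array([552.8,103])@n)
```

```text
bristle near bot [[612.5 114.5  44. ]
 [499.8 128.8  44. ]]
near rail inner top [[631.6 136.6  14. ]
 [488.3 159.5  14. ]]
near rail outer top [[633.  148.6  14. ]
 [489.1 171.6  14. ]]
brush ends [[622.1  96.6  69. ]
 [485.8 106.7  69. ]]
[np.float64(523.9), np.float64(222.8)] -7.3
[np.float64(522.7), np.float64(249.4)] -9.1
[np.float64(521.6), np.float64(261.5)] -9.1
[np.float64(525.4), np.float64(202.7)] -4.2
cradle ctr est 522.044629447547 207.53470761531264 tcp 524.064692544596 203.84562302913943
```

{"method": "send_rows", "body": {
  "rows": [
    [0.2, [0, 0.2, -0.1], 0],
    [0.2, [0, 0.2, -0.1], 0],
    [0.2, [0.3, 0, 0], 0],
    [0.2, [0.4, 0, 0], 0],
    [0.2, [0.4, 0, 0], 0],
    [0.2, [0.4, 0, 0], 0],
    [0.2, [0.4, 0, 0], 0],
    [0.2, [0.3, 0, 0], 0],
    [0.2, [0.1, 0, 0], 0],
    [0.2, [0, 0, 0], 0],
    [0.2, [0, 0, 0], 0]
  ]
}}

```text
time_s: 39.85
tool_pos: [551.7, 107.3, 48.0]
eef_rot: [[-0.0, 0.186, 0.983], [-0.0, 0.983, -0.186], [-1.0, -0.0, -0.0]]
wrist_force: [-0.2, -0.8, -2.3]
opening: 0.644
```

Run:
```python
from h import *
state()
a=arm.camera('side');b=arm.camera('top');cv2.imwrite('pics/side15.png',a);cv2.imwrite('pics/top15.png',b);cv2.imwrite('pics/c15.png',cv2.resize(a[205:285,190:290],(750,600),interpolation=2))
cv2.imwrite('pics/c15t.png',cv2.resize(b[145:225,160:240],(600,600),interpolation=2))
go(551.5,107,34,79.3)
```

```text
t 39.85 tcp [551.7 107.3  48. ] yawY 79.29 down -1.0 F [-0.2 -0.8 -2.3] op 0.644 q [  5.  28. -16.  46.  -0.  15.]
t 39.95 tcp [551.9 107.3  48.3] yawY 79.3 down -1.0 F [-0.3 -0.7 -2.4] op 0.645 q [  5.  28. -16.  46.  -0.  15.]
total cm [ 1.43 -0.04 -0.03] per row /12 [ 0.119 -0.003 -0.003] len 1.2
spin -0.0 per row -0.0
```

View pics/c15.png

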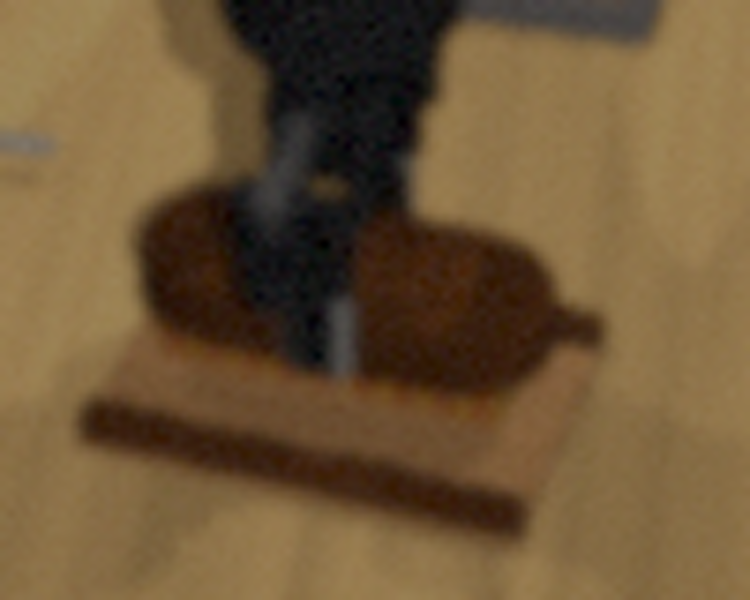

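View pics/c15t.png

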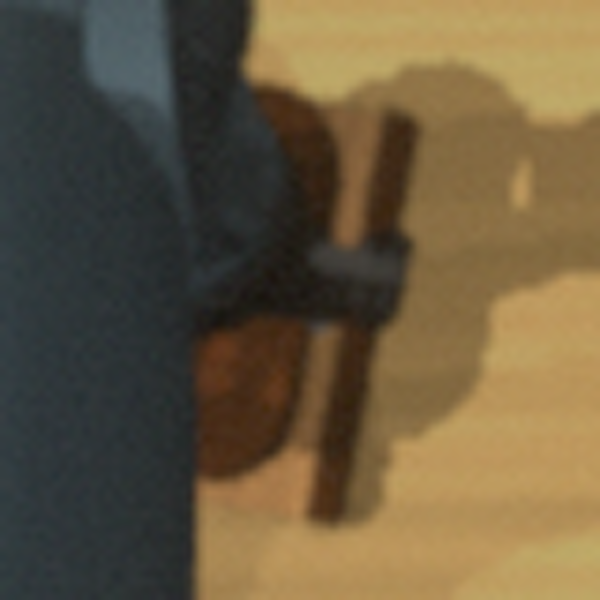

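Run:
```python
from h import *
P=lambda x,y:((x+.5)/7.5-.5+190,(y+.5)/7.5-.5+205)
T=lambda x,y:((x+.5)/7.5-.5+160,(y+.5)/7.5-.5+145)
u=np.array([np.cos(np.radians(-10.7)),np.sin(np.radians(-10.7))]);n=np.array([-u[1],u[0]])
def f(name,l): 
    v=l[0]-l[1];m=(l[0]+l[1])[:2]/2;print(name,round(m@u,1),round(m@n,1),"yaw",np.degrees(np.arctan2(v[1],v[0])).round(1))
f("T brush -y edge z35",[onz("top",*T(*p),35) for p in((338,185),(305,350))])
f("T rail inner z14",[onz("top",*T(*p),14) for p in((387,115),(312,515))])
f("T rail outer z14",[onz("top",*T(*p),14) for p in((418,120),(347,520))])
f("S bristle near bottom z21",[onz("side",*P(*p),21) for p in((162,345),(500,410))])
f("S wood near bottom z35",[onz("side",*P(*p),35) for p in((190,342),(470,392))])
f("S rail inner z14",[onz("side",*P(*p),14) for p in((92,400),(525,490))])
f("S rail outer z14",[onz("side",*P(*p),14) for p in((80,425),(518,518))])
print("tcp",np.array([551.8,107.3])@u,np.array([551.8,107.3])@n)
```

```text
T brush -y edge z35 533.5 180.1 yaw -10.8
T rail inner z14 522.1 169.6 yaw -10.2
T rail outer z14 522.4 157.7 yaw -9.7
S bristle near bottom z21 523.3 224.4 yaw -8.3
S wood near bottom z35 519.9 233.3 yaw -7.3
S rail inner z14 523.0 248.6 yaw -9.1
S rail outer z14 522.0 260.5 yaw -9.3
tcp 522.2837133018944 207.88519143889138
```

In the top view the brush-to-rail gap is 10.5 mm (ideal 10) and agrees with the TCP. The side-view edges are biased the same way as for the brush at its start, so I trust the top view and lower.

{"method": "send_rows", "body": {
  "rows": [
    [0.2, [0.3, 0, 0], 0],
    [0.2, [0.3, 0, 0], 0],
    [0.2, [0.2, 0, 0], 0],
    [0.2, [0.2, 0, 0], 0],
    [0.2, [0.2, 0, 0], 0],
    [0.2, [0.1, 0, 0], 0],
    [0.2, [0, 0, 0], 0]
  ]
}}

```text
time_s: 40.53
tool_pos: [551.3, 107.3, 34.7]
eef_rot: [[-0.001, 0.186, 0.983], [-0.0, 0.983, -0.186], [-1.0, -0.0, -0.001]]
wrist_force: [-0.6, -0.3, -1.9]
opening: 0.651
```

{"method": "send_rows", "body": {
  "rows": [
    [0.2, [0.05, 0, 0], 0],
    [0.2, [0.05, 0, 0], 0],
    [0.2, [0.05, 0, 0], 0],
    [0.2, [0, 0, 0], 0]
  ]
}}

```text
time_s: 40.87
tool_pos: [551.7, 107.3, 33.6]
eef_rot: [[0.0, 0.186, 0.983], [-0.0, 0.983, -0.186], [-1.0, -0.0, 0.0]]
wrist_force: [-0.1, -0.3, -1.9]
opening: 0.645
```

{"method": "send_rows", "body": {
  "rows": [
    [0.2, [0.05, 0, 0], 0],
    [0.2, [0.05, 0, 0], 0],
    [0.2, [0, 0, 0], 0]
  ]
}}

```text
time_s: 41.12
tool_pos: [551.8, 107.3, 32.9]
eef_rot: [[0.0, 0.186, 0.983], [-0.0, 0.983, -0.186], [-1.0, -0.0, 0.0]]
wrist_force: [-0.8, 0.2, 2.1]
opening: 0.647
```

{"method": "send_rows", "body": {
  "rows": [
    [0.2, [0.05, 0, 0], 0],
    [0.2, [0, 0, 0], 0]
  ]
}}

```text
time_s: 41.28
tool_pos: [551.8, 107.3, 33.0]
eef_rot: [[0.001, 0.186, 0.983], [-0.0, 0.983, -0.186], [-1.0, -0.0, 0.001]]
wrist_force: [-3.0, -0.7, 6.0]
opening: 0.648
```

{"method": "send_rows", "body": {
  "rows": [
    [0.2, [-0.05, 0, 0], 0],
    [0.68, [0, 0, 0], 0],
    [0.72, [0, 0, 0], 0],
    [0.76, [0, 0, 0], 0],
    [0.8, [0, 0, 0], 0],
    [0.85, [0, 0, 0], 0],
    [0.85, [0, 0, 0], 0],
    [0.85, [-0.3, 0, 0], 0],
    [0.85, [-0.5, 0, 0], 0],
    [0.85, [-1, 0, 0], 0],
    [0.85, [-2, 0, 0], 0],
    [0.85, [-2, 0, 0], 0]
  ]
}}

```text
time_s: 42.28
tool_pos: [551.0, 107.3, 91.5]
eef_rot: [[-0.001, 0.186, 0.983], [-0.0, 0.983, -0.186], [-1.0, -0.0, -0.001]]
wrist_force: [0.0, 0.2, -0.4]
opening: 0.85
```

{"method": "send_rows", "body": {
  "rows": [
    [0.85, [-2, 0, 0], 0],
    [0.85, [-2.5, 0, 0], 0],
    [0.85, [-2.5, -1, 0], 0],
    [0.85, [-2.5, -2.5, 0], 0],
    [0.85, [0, -2.5, -1.5], 0],
    [0.85, [0, -2.5, -1.5], 0],
    [0.85, [0, -2.5, -1.5], 0],
    [0.85, [0, -2.5, -1], 0],
    [0.85, [0, -2.5, 0], 0],
    [0.85, [0, -2.5, 0], 0],
    [0.85, [0, -2.5, 0], 0],
    [0.85, [0, -2.5, 0], 0]
  ]
}}

```text
time_s: 43.28
tool_pos: [453.7, -114.5, 186.8]
eef_rot: [[0.002, 0.186, 0.983], [-0.001, 0.983, -0.186], [-1.0, -0.0, 0.002]]
wrist_force: [0.2, 0.2, 0.4]
opening: 0.85
```

{"method": "send_rows", "body": {
  "rows": [
    [0.85, [0, -2.5, 0], 0],
    [0.85, [0, -2.5, 0], 0],
    [0.85, [0, -2.5, 0], 0],
    [0.85, [0, -2.5, 0], 0],
    [0.85, [0, -2.5, 0], 0],
    [0.85, [0, -2.5, 0], 0],
    [0.85, [0, -2.5, 0], 0],
    [0.85, [0, -2.5, 0], 0],
    [0.85, [0, -2.5, 0], 0],
    [0.85, [0, -2.5, 0], 0],
    [0.85, [0, -2.5, 0], 0],
    [0.85, [0, 0, 0], 0]
  ]
}}

```text
time_s: 44.28
tool_pos: [402.4, -388.1, 186.7]
eef_rot: [[0.001, 0.19, 0.982], [-0.004, 0.982, -0.19], [-1.0, -0.004, 0.002]]
wrist_force: [0.0, -0.0, -0.1]
opening: 0.851
```

Run:
```python
from h import *
state()
a=arm.camera('side');b=arm.camera('top');cv2.imwrite('pics/side16.png',a);cv2.imwrite('pics/top16.png',b)
crop(b,80,130,310,245,3,'pics/c16.png')
cv2.imwrite('pics/c16t.png',cv2.resize(b[145:225,155:235],(600,600),interpolation=2));cv2.imwrite('pics/c16s.png',cv2.resize(a[170:360,185:305],(380,600),interpolation=2))
```

```text
t 44.28 tcp [ 402.4 -388.1  186.7] yawY 79.07 down -1.0 F [ 0.  -0.  -0.1] op 0.851 q [-50.  21.  -5.  64.  -0. -39.]
```

View pics/c16.png

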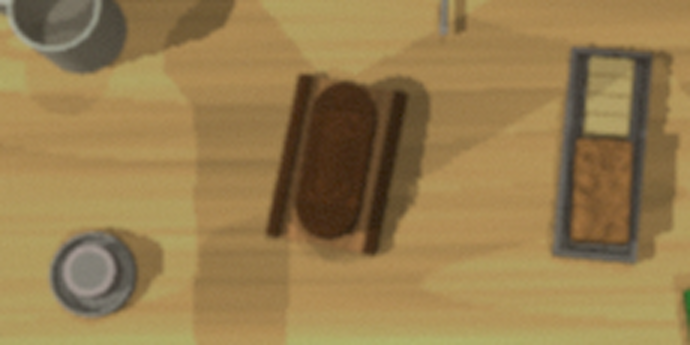

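View pics/c16t.png

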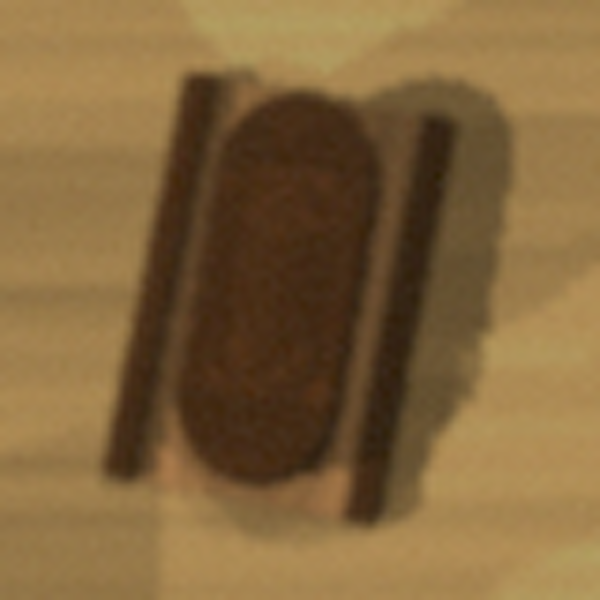

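View pics/c16s.png

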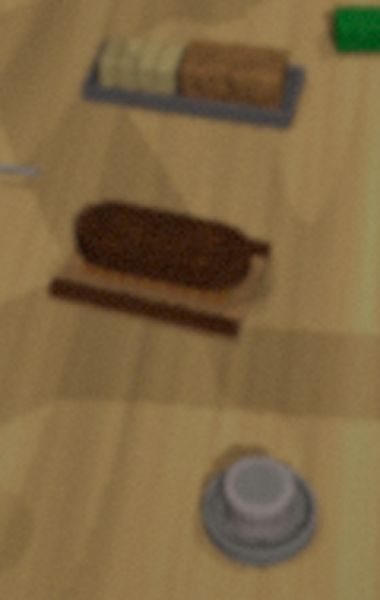

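Run:
```python
from h import *
T=lambda x,y:((x+.5)/7.5-.5+155,(y+.5)/7.5-.5+145)
u=np.array([np.cos(np.radians(-10.7)),np.sin(np.radians(-10.7))]);n=np.array([-u[1],u[0]])
def f(name,l): 
    v=l[0]-l[1];m=(l[0]+l[1])[:2]/2;print(name,round(m@u,1),round(m@n,1),"yaw",np.degrees(np.arctan2(v[1],v[0])).round(1))
f("brush +y top z42",[onz("top",*T(*p),42) for p in((216,165),(180,390))])
f("brush -y bot z20",[onz("top",*T(*p),20) for p in((380,185),(341,410))])
f("rail+ outer z14",[onz("top",*T(*p),14) for p in((182,75),(106,478))])
f("rail+ inner base z6",[onz("top",*T(*p),6) for p in((220,80),(142,475))])
f("rail- inner z14",[onz("top",*T(*p),14) for p in((421,118),(348,518))])
f("brush ends z40",[onz("top",*T(*p),36) for p in((300,88),(257,487))])
b=cv2.imread('pics/top16.png')
# intensity profile across mid rows averaged along sheared line
S=cv2.resize(b[145:225,155:235],(600,600),interpolation=cv2.INTER_CUBIC)[...,2].astype(float)
sl=(348-421)/400
prof=np.mean([np.interp(np.arange(60,480)+sl*(y-290),np.arange(600),S[y]) for y in range(220,360,5)],0)
for x in range(0,420,6): print(x+60,int(prof[x]),end=' | ')
```

```text
brush +y top z42 519.0 234.0 yaw -8.2
brush -y bot z20 525.3 179.4 yaw -9.3
rail+ outer z14 520.4 258.1 yaw -9.6
rail+ inner base z6 523.5 246.4 yaw -10.2
rail- inner z14 520.8 170.3 yaw -9.9
brush ends z40 521.8 206.5 yaw -5.5
60 154 | 66 155 | 72 155 | 78 155 | 84 155 | 90 155 | 96 155 | 102 155 | 108 155 | 114 156 | 120 155 | 126 154 | 132 145 | 138 121 | 144 91 | 150 74 | 156 69 | 162 65 | 168 61 | 174 69 | 180 83 | 186 92 | 192 88 | 198 77 | 204 70 | 210 68 | 216 68 | 222 68 | 228 69 | 234 72 | 240 74 | 246 75 | 252 76 | 258 75 | 264 74 | 270 74 | 276 72 | 282 71 | 288 69 | 294 69 | 300 68 | 306 68 | 312 68 | 318 67 | 324 67 | 330 68 | 336 69 | 342 68 | 348 64 | 354 58 | 360 65 | 366 86 | 372 101 | 378 102 | 384 89 | 390 70 | 396 57 | 402 52 | 408 51 | 414 52 | 420 60 | 426 80 | 432 97 | 438 103 | 444 103 | 450 103 | 456 103 | 462 103 | 468 104 | 474 105 |
```

Run:
```python
from h import *
b=cv2.imread('pics/top16.png')
S=cv2.resize(b[145:225,155:235],(800,800),interpolation=cv2.INTER_CUBIC)
for th in(76,80,84,88):
    m=((S[...,2]<th)).astype(np.uint8)
    c,_=cv2.findContours(m,0,cv2.CHAIN_APPROX_NONE)
    for k in sorted(c,key=cv2.contourArea)[-3:]:
        M=cv2.moments(k);cx,cy=M['m10']/M['m00'],M['m01']/M['m00']
        a=.5*np.degrees(np.arctan2(2*M['mu11'],M['mu20']-M['mu02']))
        r=cv2.minAreaRect(k);print(th,int(M['m00']),(round(cx),round(cy)),"pca",round(a,1),"mar",np.round(r[1]),round(r[2],1))
```

```text
76 18679 (220, 371) pca -78.1 mar [ 41. 539.] 11.8
76 23987 (537, 417) pca -79.1 mar [ 51. 545.] 11.1
76 98824 (376, 387) pca -80.3 mar [220. 513.] 10.0
80 21083 (220, 370) pca -78.1 mar [ 45. 541.] 11.9
80 25792 (537, 417) pca -79.1 mar [ 54. 548.] 11.2
80 102069 (375, 387) pca -80.3 mar [225. 518.] 9.7
84 23182 (221, 370) pca -78.1 mar [ 48. 543.] 11.9
84 27588 (536, 417) pca -79.1 mar [ 57. 550.] 10.9
84 104615 (374, 386) pca -80.3 mar [229. 521.] 9.6
88 29476 (537, 416) pca -79.1 mar [ 61. 553.] 11.1
88 132486 (345, 383) pca -78.6 mar [296. 549.] 11.8
```

The relative check shows the brush about 1.7 mm towards −y and about 1.3° off line. There is plenty of time, so I'll regrip and mend that.

Run:
```python
from h import *
go(551.8,107.3,187,79.3,24)
```

```text
t 44.38 tcp [ 402.7 -384.4  186.4] yawY 79.21 down -1.0 F [-0.3  0.4 -0.2] op 0.851 q [-50.  21.  -5.  64.   0. -39.]
total cm [-0.08 51.09  5.44] per row /24 [-0.003  2.129  0.226] len 21.4
spin -0.002 per row -0.0001
```

{"method": "send_rows", "body": {
  "rows": [
    [0.85, [0, 2.13, 0.23], 0],
    [0.85, [0, 2.13, 0.23], 0],
    [0.85, [0, 2.13, 0.23], 0],
    [0.85, [0, 2.13, 0.23], 0],
    [0.85, [0, 2.13, 0.23], 0],
    [0.85, [0, 2.13, 0.23], 0],
    [0.85, [0, 2.13, 0.23], 0],
    [0.85, [0, 2.13, 0.23], 0],
    [0.85, [0, 2.13, 0.23], 0],
    [0.85, [0, 2.13, 0.23], 0],
    [0.85, [0, 2.13, 0.23], 0],
    [0.85, [0, 2.13, 0.23], 0]
  ]
}}

```text
time_s: 45.38
tool_pos: [477.2, -135.2, 186.2]
eef_rot: [[0.0, 0.184, 0.983], [0.0, 0.983, -0.184], [-1.0, 0.0, 0.0]]
wrist_force: [0.5, 0.2, -0.1]
opening: 0.853
```

{"method": "send_rows", "body": {
  "rows": [
    [0.85, [0, 2.13, 0.23], 0],
    [0.85, [0, 2.13, 0.23], 0],
    [0.85, [0, 2.13, 0.23], 0],
    [0.85, [0, 2.13, 0.23], 0],
    [0.85, [0, 2.13, 0.23], 0],
    [0.85, [0, 2.13, 0.23], 0],
    [0.85, [0, 2.13, 0.23], 0],
    [0.85, [0, 2.13, 0.23], 0],
    [0.85, [0, 2.13, 0.23], 0],
    [0.85, [0, 2.13, 0.23], 0],
    [0.85, [0, 2.13, 0.23], 0],
    [0.85, [0, 2.13, 0.23], 0]
  ]
}}

```text
time_s: 46.38
tool_pos: [551.3, 110.6, 186.2]
eef_rot: [[-0.0, 0.184, 0.983], [0.0, 0.983, -0.184], [-1.0, 0.0, -0.0]]
wrist_force: [-0.4, 0.1, -0.4]
opening: 0.85
```

{"method": "send_rows", "body": {
  "rows": [
    [0.85, [0.5, 0, 0], 0],
    [0.85, [1, 0, 0], 0],
    [0.85, [1, 0, 0], 0],
    [0.85, [1, 0, 0], 0],
    [0.85, [1, 0, 0], 0],
    [0.85, [1, 0, 0], 0],
    [0.85, [1, 0, 0], 0],
    [0.85, [1, 0, 0], 0],
    [0.85, [0.5, 0, 0], 0],
    [0.85, [0, 0, 0], 0]
  ]
}}

```text
time_s: 47.22
tool_pos: [550.9, 108.2, 103.8]
eef_rot: [[-0.003, 0.186, 0.983], [-0.0, 0.983, -0.186], [-1.0, -0.001, -0.003]]
wrist_force: [-0.3, -0.1, -0.3]
opening: 0.849
```

Run:
```python
from h import *
go(551.8,107.3,33,79.3);arm.camera('side');go(551.8,107.3,33,79.3)
```

```text
t 47.22 tcp [550.9 108.2 103.8] yawY 79.28 down -1.0 F [-0.3 -0.1 -0.3] op 0.849 q [  5.  25. -12.  53.  -0.  15.]
total cm [ 7.08 -0.07  0.13] per row /12 [ 0.59  -0.005  0.011] len 5.9
spin -0.0 per row -0.0
t 47.27 tcp [551.5 108.3 104.8] yawY 79.29 down -1.0 F [-0.4  0.2 -0.7] op 0.849 q [  5.  25. -12.  53.  -0.  15.]
total cm [ 7.18 -0.09  0.06] per row /12 [ 0.598 -0.008  0.005] len 6.0
spin -0.0 per row -0.0
```

{"method": "send_rows", "body": {
  "rows": [
    [0.85, [0.5, -0.05, 0], 0],
    [0.85, [0.7, 0, 0], 0],
    [0.85, [0.7, 0, 0], 0],
    [0.85, [0.7, 0, 0], 0],
    [0.85, [0.7, 0, 0], 0],
    [0.85, [0.7, 0, 0], 0],
    [0.85, [0.7, 0, 0], 0],
    [0.85, [0.7, 0, 0], 0],
    [0.85, [0.6, 0, 0], 0],
    [0.85, [0.5, 0, 0], 0],
    [0.85, [0.4, 0, 0], 0],
    [0.85, [0.2, 0, 0], 0]
  ]
}}

```text
time_s: 48.27
tool_pos: [551.7, 107.9, 33.9]
eef_rot: [[-0.001, 0.186, 0.983], [-0.0, 0.983, -0.186], [-1.0, -0.0, -0.001]]
wrist_force: [0.6, 0.2, -0.3]
opening: 0.851
```

{"method": "send_rows", "body": {
  "rows": [
    [0.8, [0, 0, 0], 0],
    [0.75, [0, 0, 0], 0],
    [0.7, [0, 0, 0], 0],
    [0.65, [0, 0, 0], 0],
    [0.6, [0, 0, 0], 0],
    [0.5, [0, 0, 0], 0],
    [0.3, [0, 0, 0], 0],
    [0.2, [0, 0, 0], 0],
    [0.2, [0, 0, 0], 0],
    [0.2, [0, 0, 0], 0],
    [0.2, [0, 0, 0], 0],
    [0.2, [0, 0, 0], 0]
  ],
  "squeeze": 40
}}

```text
time_s: 49.27
tool_pos: [552.5, 108.0, 35.3]
eef_rot: [[0.001, 0.186, 0.983], [-0.0, 0.983, -0.186], [-1.0, 0.0, 0.001]]
wrist_force: [-0.8, 0.1, 6.4]
opening: 0.647
```

{"method": "send_rows", "body": {
  "rows": [
    [0.2, [-0.2, 0, 0], 0],
    [0.2, [-0.3, 0, 0], 0],
    [0.2, [0, 0, 0], 0],
    [0.2, [0, 0, 0], 0]
  ]
}}

```text
time_s: 49.6
tool_pos: [551.8, 108.0, 39.4]
eef_rot: [[-0.0, 0.186, 0.983], [-0.0, 0.983, -0.186], [-1.0, -0.0, -0.0]]
wrist_force: [-1.7, 0.0, -1.1]
opening: 0.647
```

Run:
```python
from h import *
go(552,109,37,78);
```

```text
t 49.6 tcp [551.8 108.   39.4] yawY 79.3 down -1.0 F [-1.7  0.  -1.1] op 0.647 q [  5.  29. -17.  44.  -0.  15.]
total cm [ 0.24  0.11 -0.  ] per row /12 [ 0.02   0.009 -0.   ] len 0.2
spin 0.023 per row 0.0019
```

{"method": "send_rows", "body": {
  "rows": [
    [0.2, [0, 0.05, 0], 0.01],
    [0.2, [0, 0.05, 0], 0.01],
    [0.2, [0.2, 0, 0], 0],
    [0.2, [0.1, 0, 0], 0],
    [0.2, [0.1, 0, 0], 0],
    [0.2, [0.05, 0, 0], 0],
    [0.2, [0, 0, 0], 0]
  ]
}}

```text
time_s: 50.18
tool_pos: [552.0, 109.0, 35.3]
eef_rot: [[-0.0, 0.205, 0.979], [-0.0, 0.979, -0.205], [-1.0, -0.0, -0.0]]
wrist_force: [-2.3, -0.6, 2.2]
opening: 0.643
```

{"method": "send_rows", "body": {
  "rows": [
    [0.2, [0.05, 0, 0], 0],
    [0.2, [0.05, 0, 0], 0],
    [0.2, [0, 0, 0], 0]
  ]
}}

```text
time_s: 50.43
tool_pos: [552.0, 108.9, 35.3]
eef_rot: [[0.0, 0.205, 0.979], [-0.0, 0.979, -0.205], [-1.0, -0.0, 0.0]]
wrist_force: [-4.5, -0.7, 10.4]
opening: 0.645
```

Seated. Release, retreat and check.

{"method": "send_rows", "body": {
  "rows": [
    [0.2, [-0.1, 0, 0], 0],
    [0.68, [0, 0, 0], 0],
    [0.72, [0, 0, 0], 0],
    [0.76, [0, 0, 0], 0],
    [0.8, [0, 0, 0], 0],
    [0.85, [0, 0, 0], 0],
    [0.85, [0, 0, 0], 0],
    [0.85, [-0.3, 0, 0], 0],
    [0.85, [-0.5, 0, 0], 0],
    [0.85, [-1, 0, 0], 0],
    [0.85, [-2, 0, 0], 0],
    [0.85, [-2, 0, 0], 0]
  ]
}}

```text
time_s: 51.43
tool_pos: [551.6, 108.9, 94.0]
eef_rot: [[-0.001, 0.205, 0.979], [-0.0, 0.979, -0.205], [-1.0, -0.0, -0.001]]
wrist_force: [0.5, 0.7, -0.4]
opening: 0.849
```

{"method": "send_rows", "body": {
  "rows": [
    [0.85, [-2, 0, 0], 0],
    [0.85, [-2.5, 0, 0], 0],
    [0.85, [-2.5, -1, 0], 0],
    [0.85, [-2.5, -2.5, 0], 0],
    [0.85, [0, -2.5, -1.5], 0],
    [0.85, [0, -2.5, -1.5], 0],
    [0.85, [0, -2.5, -1.5], 0],
    [0.85, [0, -2.5, -1], 0],
    [0.85, [0, -2.5, 0], 0],
    [0.85, [0, -2.5, 0], 0],
    [0.85, [0, -2.5, 0], 0],
    [0.85, [0, -2.5, 0], 0]
  ]
}}

```text
time_s: 52.43
tool_pos: [449.8, -110.9, 189.4]
eef_rot: [[0.002, 0.205, 0.979], [-0.001, 0.979, -0.205], [-1.0, -0.0, 0.002]]
wrist_force: [-0.6, -0.1, 1.1]
opening: 0.847
```

{"method": "send_rows", "body": {
  "rows": [
    [0.85, [0, -2.5, 0], 0],
    [0.85, [0, -2.5, 0], 0],
    [0.85, [0, -2.5, 0], 0],
    [0.85, [0, -2.5, 0], 0],
    [0.85, [0, -2.5, 0], 0],
    [0.85, [0, -2.5, 0], 0],
    [0.85, [0, -2.5, 0], 0],
    [0.85, [0, -2.5, 0], 0],
    [0.85, [0, -2.5, 0], 0],
    [0.85, [0, -2.5, 0], 0],
    [0.85, [0, -2.5, 0], 0],
    [0.85, [0, 0, 0], 0]
  ]
}}

```text
time_s: 53.43
tool_pos: [393.1, -383.4, 189.3]
eef_rot: [[0.001, 0.209, 0.978], [-0.004, 0.978, -0.209], [-1.0, -0.004, 0.002]]
wrist_force: [-1.0, -0.5, 0.6]
opening: 0.853
```

Run:
```python
from h import *
state()
a=arm.camera('side');b=arm.camera('top');cv2.imwrite('pics/side17.png',a);cv2.imwrite('pics/top17.png',b)
cv2.imwrite('pics/c17t.png',cv2.resize(b[145:225,155:235],(600,600),interpolation=2))
S=cv2.resize(b[145:225,155:235],(800,800),interpolation=cv2.INTER_CUBIC)
for th in(76,84):
    m=((S[...,2]<th)).astype(np.uint8)
    c,_=cv2.findContours(m,0,cv2.CHAIN_APPROX_NONE)
    for k in sorted(c,key=cv2.contourArea)[-3:]:
        M=cv2.moments(k);cx,cy=M['m10']/M['m00'],M['m01']/M['m00']
        al=.5*np.degrees(np.arctan2(2*M['mu11'],M['mu20']-M['mu02']))
        print(th,int(M['m00']),(round(cx),round(cy)),"pca",round(al,1))
```

```text
t 53.43 tcp [ 393.1 -383.4  189.3] yawY 77.91 down -1.0 F [-1.  -0.5  0.6] op 0.853 q [-51.  20.  -7.  64.  -0. -39.]
76 19150 (220, 372) pca -78.2
76 24046 (537, 415) pca -79.1
76 100494 (369, 386) pca -79.0
84 27691 (537, 416) pca -79.1
84 132477 (339, 383) pca -77.3
```

View pics/c17t.png

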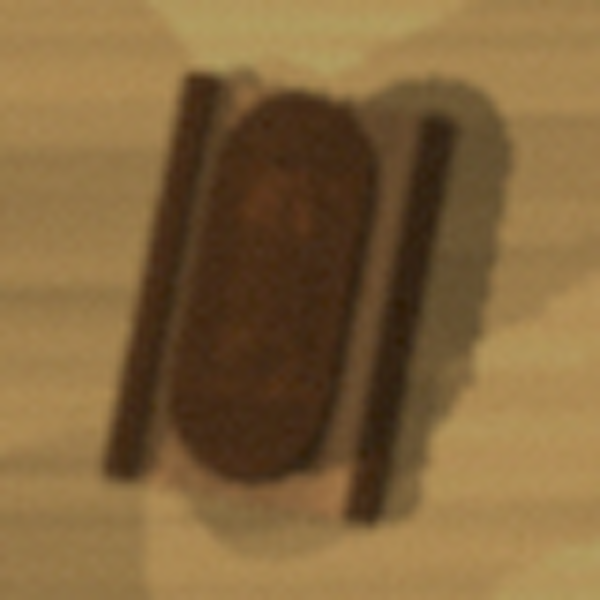

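View pics/top17.png

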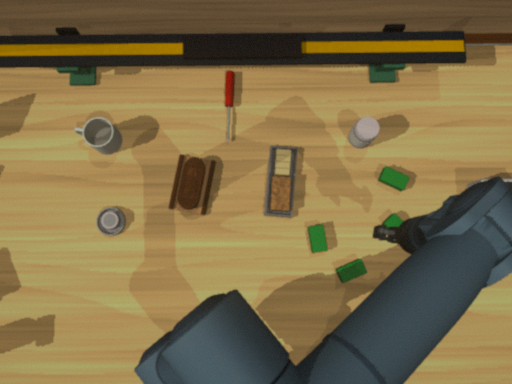

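View pics/side17.png

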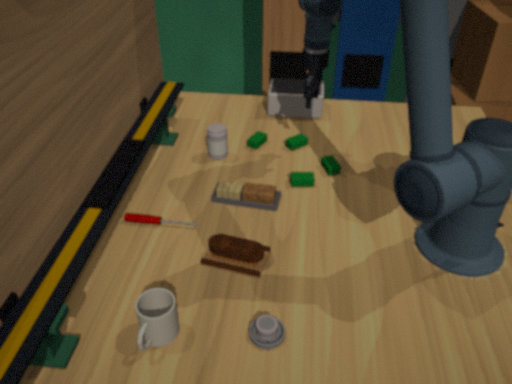

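```bash
python3 -c "
from rig import arm
print(arm.job_done())"
```

```text
the job is handed in; nothing more can be done
None
```

The pile is apart and everything is put away upright. I handed the job in at about 53 s, with the gripper clear of everything.

- **Tin:** it sits flat inside the steel dish, with clear space to the rim all round in the views.
- **Wax and cork:** both lie flat, end to end in the tray. Each stopped about 1 mm above where its grip height predicted. The views show them level and inside the walls, with a small gap between them.
- **Brush:** it is bristles down between the cradle rails. My first placing was about 1.7 mm off centre and about 1.3° out of line, so I regripped and corrected it. In the last top view it lines up with the rails to about 0.5°, and is centred to about 1 mm.
- **Left alone:** the can, the mug, the screwdriver and the green blocks look unmoved in the last pictures.

**Check that disagreed:** for low edges the side camera read 3–5 mm differently from the top camera in y. I used the top view and the contact heights for those, so the centring of the brush rests on the top view.

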